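Load the drone battery dock, shut it and lock its two slotted latches

ROBOT

A 6-joint arm with a two-finger parallel gripper is mounted at the origin on the work surface. World frame = base frame: x ahead of the robot, y to its left, z up, the work surface at z = 0. Lengths are in m, angles in rad, forces in N, time in s.
With the tool pointing down it reaches from about 0.35 to 0.775 m from the base axis. Payload 5.5 kg.
Tool frame: the origin (TCP) lies between the finger pads; the fingertips stand env.nose_length ahead of it and the grasp point (between the pads) lies 8 mm behind it (env.nose_length is the distance from the TCP to the fingertips, in m); z points along the fingers, y is the direction in which the jaws open and shut (so a half turn about z gives the same grasp; the last joint's range is limited). The gripper opens to 85 mm and grips with 20 to 120 N. Pads are 22 mm wide; open, the fingers measure 114 mm over their backs; the gripper's body (76 mm by 85 mm) begins 54 mm behind the grasp point. The pads swing forward as they close: fully open they stand 13 mm farther back than shut.
Start: joints at [-1.273, 0.313, 0.046, 1.304, 0, 1.431], TCP at [0.244, -0.521, 0.242] pointing down, gripper open.
Joint ranges: [-2.76, 2.76], [-0.86, 1.69], [-1.03, 1.26], [-2.2, 2.34], [-1.47, 1.5], [-3.14, 3.14]. Speed limits (rad/s): [2.57, 2.57, 3.14, 3.14, 3.14, 3.14].

INTERFACE

Orientations are given as a unit quaternion [w, x, y, z].
In Python, from workcell import env gives the robot as it stands. The module is installed in compiled form; this text tells all that it offers.
- The arm moves only by the shell command python3 -m creep 'ROWS' [FORCE]. ROWS is a JSON object of lists of equal length, an entry for each row: "hand": the finger opening in mm, from 0 to 85.4; "delta_pos": the shift along the tool's x, y, z scaled (see below), a list of three; "turn": the turn about the tool's z scaled (see below). In form: {"hand": [hand, ...], "delta_pos": [[dx, dy, dz], ...], "turn": [turn, ...]}. A call has exactly 5 rows; each row shifts and turns the commanded pose from where the row before left it, along the tool's axes as they then stand; what a row does not reach is not made up. The controller multiplies each number of a shift by 0.8 m and each number of a turn by 5 degrees. A row lasts 1/12 s, in which the tool goes at most 41.7 mm and 7.16 degrees, less where a joint would pass 70% of its speed; a pose out of reach is approached as far as the arm can. A call with a number of a shift or a turn outside -1 to 1 is refused whole. A call with a gripper value outside its range is refused whole. The fingers move at their own pace and stop on an object; FORCE is the grip in N (left out, the last holds). Time passes only in rows, so rows that do not move let the fingers close, or fill a call up. It gives the time, the measured TCP pose, the force and the opening at its end, in the units of the state.
- env.get_state(): the state, without advancing time (a new reading comes with each control period).
- env.read_camera(name): name is "side" or "top"; returns a dict with "pixels" (480x640x3 uint8, red, green, blue), "depth" (480x640 float32, m along the optical axis (not along the pixel's ray), 0 where there is no reading), "fx", "fy", "cx", "cy" (pixels), "D" ([k1, k2, p1, p2, k3] as OpenCV has them; the pictures are not rectified), "origin" and "orientation" of the camera in the world. Camera axes: x right, y down, z forward; pixel columns grow to the right and rows downward; lengths in m; the calibration is good to about 2 mm. A picture is of the moment at which its call begins.
- env.hand_in(): hands the job in, once; it reports no verdict.
Trained networks look in the newest picture that a camera, given by its name, has taken for a name from the list of things; names that differ only in an ending like _2 or _b are one class to them, and where a whole thing is asked for, a point or a joint stands for the part that bears it (a point fixed in the world has none). Each returns a list of dicts, best first, with "score" (0 to 1); they miss things now and then, are a little off and sometimes report something else, mostly with a low value. They report only what shows in the picture. A call takes as long as a camera call. They do not tell look-alikes from the thing itself.
- env.find_in(camera, target): "location" ([row, column] in pixels, amid what is visible of it).
- env.pinpoint(camera, target): "location" ([row, column] in pixels: a listed point, or the origin of a listed thing).
The state is a dict: "clock": time; "joint_pos": joint angles; "qvel": joint speeds; "tau": joint torques, N m; "tcp_pos": TCP position; "orientation": TCP orientation; "wrist_force": force on the tool from outside, world axes, zero at the start; "ft_torque": the same for the moment, N m; "finger_gap": finger opening in m.
Only numpy, scipy, OpenCV 4.12 (cv2) and the standard library are available. Lean on these libraries where they do the work, as an engineer would, in place of code of your own. Each camera call takes 0.05 s, during which the arm holds its last target.

TASK

Slide the blue cover of the battery dock fully open, put every yellow battery pack that is on the bench flat on the floor of a bay of its own, grip rib up, and slide the cover fully shut. Then take the screwdriver from its stand, set its blade in the slot of each of the two brass latches in turn and with it turn the latch clockwise a quarter turn to its stop, so that both red tabs lie over the cover; finally put the screwdriver back upright in its stand. Leave everything else on the bench where it is.

Things in the scene. Friction and masses are not known exactly. Their poses are not given: they have to be found in the camera images.
- dock: Fixed grey battery dock, 158 (x) x 268 (y) x 66 mm, origin under its centre. From its -y end: latch block (y -134 to -84), open-top compartment (inside x -73 to 73, y -78 to 22, floor z 8, walls 6 thick up to z 66), solid deck (y 28 to 134, top z 66) that carries the open cover. Two orange ribs, 4 thick and 14 high, along y at x -25 and 25 make three bays; a pack lies in one along y.
- bay0 (a point): Centre of the floor of the bay at the dock's -x side (x -50, y -28, z 8 mm in the dock's frame). Clear space of each bay: 46 to 48 mm in x, 100 mm in y, up to the cover's underside 58 mm above the floor. Axes as the dock's.
- bay1 (a point): Centre of the floor of the middle bay (x 0, y -28, z 8 mm in the dock's frame).
- bay2 (a point): Centre of the floor of the bay at the dock's +x side (x 50, y -28, z 8 mm in the dock's frame).
- cover (a joint): Blue cover plate, 148 (x) x 112 (y) x 6 mm, sliding along the dock's y on the wall tops (its underside at dock z 66). Value in m: 0 fully shut over the bays, 0.106 fully open over the deck, at the stop towards the dock's +y. Stays where it is left; about 1.5 N moves it. Starts shut or a little ajar.
- cover_bar (a point): Top centre of the black grip bar across the middle of the cover, which moves with the cover. The bar is 60 mm long (dock x), 12 mm thick (dock y) and 24 mm high; its top is at dock z 96 mm.
- latch0 (a joint): Brass quarter-turn latch at the dock's -x side of the latch block, axis vertical. Value in rad: 0 = unlocked, red tab pointing to the dock's -x; grows clockwise seen from above; 1.57 = locked, at the stop, tab pointing to the dock's +y over the cover's edge. Starts between 0 and 0.35. Stiff: needs about 0.08 N m and stays where it is left.
- latch1 (a joint): The same latch at the dock's +x side of the latch block: same values, direction, start range and stiffness.
- slot0 (a point): Middle of its slot's floor, on the axis of latch0 (x -45, y -110, z 78 mm in the dock's frame). The slot runs along this point's x axis, in line with the tab, which points to this point's -x. Slot 7 mm wide, 30 long, open at both ends, 8 deep: the head's top (30 x 28 mm) is 8 mm above this point. The tab reaches 50 mm from the axis, below the slot.
- slot1 (a point): The same point of latch1 (x 45, y -110, z 78 mm in the dock's frame).
- pack0: Yellow and black battery pack (one of up to three alike; may be absent), 84 (x) x 38 (y) x 30 mm, about 0.18 kg, origin at the centre of its underside, z up. On top at the centre stands a black grip rib 12 mm thick (x), 30 mm long (y) and 20 mm high, top 50 mm above the origin. Either end may come first. Starts flat on the bench.
- pack1: Yellow and black battery pack (one of up to three alike; may be absent), 84 (x) x 38 (y) x 30 mm, about 0.18 kg, origin at the centre of its underside, z up. On top at the centre stands a black grip rib 12 mm thick (x), 30 mm long (y) and 20 mm high, top 50 mm above the origin. Either end may come first. Starts flat on the bench.
- pack2: Yellow and black battery pack (one of up to three alike; may be absent), 84 (x) x 38 (y) x 30 mm, about 0.18 kg, origin at the centre of its underside, z up. On top at the centre stands a black grip rib 12 mm thick (x), 30 mm long (y) and 20 mm high, top 50 mm above the origin. Either end may come first. Starts flat on the bench.
- driver: Flat screwdriver, square orange handle, 0.14 kg; origin at the middle of the blade's end edge, z up to the handle. Blade 20 mm wide (x), 3.2 thick (y), 16 long; shank 8 diameter; round black flange of 46 diameter, z 70 to 76; handle 26 x 26 mm (flats facing x and y), z 76 to 168; end at z 172. Starts upright in its stand, flange on the stand's top, any yaw.
- driver_tip (a point): Middle of the end edge of the screwdriver's blade (the same as its origin).
- stand: Fixed grey block, 70 x 70 x 78 mm, origin at the centre of its underside, with a square hole 30 x 30 mm right through, down the middle. The screwdriver stands in it with the flange on the top, its tip then 8 mm above the bench.
- stand_mouth (a point): Centre of the mouth of the stand's hole, in its top face, 78 mm above the bench.
- cup: Bystander: paper cup, 72 mm wide, 85 mm high, origin under its centre.
- mouse: Bystander: black computer mouse, 105 x 60 x 30 mm, origin under its centre.
- tape: Bystander: blue tape ring, 90 mm wide, 24 mm high, origin under its centre.
- pliers: Bystander: pliers with red handles, 160 mm long, 12 mm high, lying flat, origin near the pivot.
- screw_tray: Bystander: red divided tray, 80 x 120 x 30 mm, origin under its centre.
There are look-alikes about, which are no part of the job. Leave any pink or purple look-alike of the stand alone.

How it is judged:
By the outcome, as a careful person would: the job done as asked, in the order asked, and still so for the second after the job is handed in, with the robot touching nothing.
Of pack0, pack1, pack2 only 2 to 3 are there at a start; the rules pass over those that are not, and their reading is None.
At some moment in a run one of pack0, pack1, pack2 may be knocked a few centimetres aside while the robot is not near it.
It also fails if it takes over 200 s, if anything falls off the work surface, if the arm or the gripper's body presses on something with over 40 N, if the wrist force passes 120 N, or if a joint passes its speed limit or range.

## Working session

There is one attempt and no reset: what is moved stays moved. The work goes in short steps, Python scripts to look and compute and a shell command to move; the robot and the scene stay as the last step left them, time stands still between calls to the robot, and variables do not carry over. Pictures are saved under pics/ and viewed, and the job is handed in when it is done.

```bash
mkdir -p pics; cat > h.py <<'E'
from workcell import env
import numpy as np, cv2
from scipy.spatial.transform import Rotation as R
def cam(n):
    c=env.read_camera(n); return c
def save(c,f,crop=None,scale=1):
    im=c["pixels"][:,:,::-1]
    if crop: r0,r1,c0,c1=crop; im=im[r0:r1,c0:c1]
    if scale!=1: im=cv2.resize(im,None,fx=scale,fy=scale,interpolation=cv2.INTER_CUBIC)
    cv2.imwrite("pics/"+f,im)
def quat(q): return R.from_quat([q[1],q[2],q[3],q[0]])
def K(c): return np.array([[c["fx"],0,c["cx"]],[0,c["fy"],c["cy"]],[0,0,1.]])
def ray(c,rc):
    p=cv2.undistortPoints(np.array([[[rc[1],rc[0]]]],float),K(c),np.array(c["D"],float))[0,0]
    d=quat(c["orientation"]).apply([p[0],p[1],1.]); return np.array(c["origin"]),d
def atz(c,rc,z):
    o,d=ray(c,rc); return o+d*(z-o[2])/d[2]
def dep(c,rc):
    r,k=int(round(rc[0])),int(round(rc[1]))
    w=c["depth"][max(0,r-2):r+3,max(0,k-2):k+3]; w=w[w>0]
    o,d=ray(c,rc); return o+d*np.median(w) if len(w) else None
def tri(c1,p1,c2,p2):
    o1,d1=ray(c1,p1);o2,d2=ray(c2,p2)
    A=np.stack([d1,-d2],1); s=np.linalg.lstsq(A,o2-o1,rcond=None)[0]
    a=o1+d1*s[0];b=o2+d2*s[1]; return (a+b)/2,np.linalg.norm(a-b)
def proj(c,P):
    q=quat(c["orientation"]).inv(); X=q.apply(np.atleast_2d(P)-np.array(c["origin"]))
    u=cv2.projectPoints(X,np.zeros(3),np.zeros(3),K(c),np.array(c["D"],float))[0][:,0]
    return u[:,::-1]
def st():
    s=env.get_state(); e=quat(s["orientation"]).as_matrix()
    print("t",round(s["clock"],2),"tcp",np.round(s["tcp_pos"],4),"yaw y-axis",np.round(np.degrees(np.arctan2(e[1,1],e[0,1])),2),"z",np.round(e[:,2],3),"F",np.round(s["wrist_force"],1),"M",np.round(s["ft_torque"],2),"gap",round(s["finger_gap"],4),"q",np.round(s["joint_pos"],2))
    return s
np.set_printoptions(suppress=True,precision=4)
E
python3 - <<'E'
from h import *
st(); print(env.nose_length)
for n in("top","side"):
    c=cam(n); save(c,n+"0.png"); print(n,c["origin"],quat(c["orientation"]).as_matrix(),c["fx"],c["D"])
    for t in["dock","bay0","bay1","bay2","cover","cover_bar","latch0","latch1","slot0","slot1","pack0","driver","driver_tip","stand","stand_mouth"]:
        for m in("pinpoint",):
            for d in getattr(env,m)(n,t): 
                if d["score"]>.2: print(n,t,np.round(d["location"],1),round(d["score"],2),dep(c,d["location"]))
E
```

```text
t 0.0 tcp [ 0.2436 -0.5203  0.2414] yaw y-axis -64.92 z [-0.001  0.002 -1.   ] F [0.1 0.  0.6] M [-0.06 -0.04  0.02] gap 0.0854 q [-1.27  0.31  0.04  1.3   0.    1.43]
0.011
top [ 0.4413 -0.1348  1.3644] [[ 0.0042 -0.996   0.0894]
 [-0.9998 -0.0022  0.0222]
 [-0.0219 -0.0895 -0.9957]] 479.49243801817323 [-0.0641  0.      0.      0.      0.    ]
top dock [230.3 220.7] 0.69 [0.5706 0.165  0.0889]
top dock [238.2 257.7] 0.47 [0.5499 0.0652 0.0832]
top bay0 [215.2 231.4] 0.9 [0.6139 0.1405 0.0713]
top bay0 [230.6 233.2] 0.89 [0.5715 0.1345 0.072 ]
top bay0 [249.2 234.6] 0.69 [0.5207 0.1296 0.0718]
top bay1 [215.2 231.4] 0.9 [0.6139 0.1405 0.0713]
top bay1 [230.6 233.2] 0.89 [0.5715 0.1345 0.072 ]
top bay1 [249.2 234.6] 0.69 [0.5207 0.1296 0.0718]
top bay2 [215.2 231.4] 0.9 [0.6139 0.1405 0.0713]
top bay2 [230.6 233.2] 0.89 [0.5715 0.1345 0.072 ]
top bay2 [249.2 234.6] 0.69 [0.5207 0.1296 0.0718]Traceback (most recent call last):
  File "<stdin>", line 7, in <module>
ValueError: it knows: bay, cover_bar, cup, dock, driver, driver_tip, mouse, pack, pliers, screw_tray, slot, stand, stand_mouth, tape
```

```bash

python3 - <<'E'
from h import *
for n in("top","side"):
    c=cam(n); save(c,n+"0.png"); print(n,c["origin"])
    for t in["dock","cover_bar","slot0","pack0","driver","driver_tip","stand","stand_mouth"]:
            for d in env.pinpoint(n,t): 
                if d["score"]>.2: print(n,t,np.round(d["location"],1),round(d["score"],2),dep(c,d["location"]))
E
```

```text
top [ 0.4413 -0.1348  1.3644]
top dock [230.4 221. ] 0.88 [0.57   0.1634 0.0919]
top cover_bar [228.6 217.5] 0.66 [0.5746 0.1724 0.0946]
top cover_bar [206.7 253.9] 0.31 [0.6358 0.0772 0.0821]
top slot0 [207.6 254.3] 0.5 [0.6334 0.0762 0.0813]
top pack0 [302.7 392.9] 0.88 [ 0.3767 -0.3034  0.029 ]
top pack0 [281.1 324.9] 0.84 [ 0.4356 -0.1157  0.0481]
top pack0 [232.4 398.3] 0.7 [ 0.5717 -0.32    0.0292]
top pack0 [239.7 259.8] 0.22 [0.5458 0.0593 0.084 ]
top driver [218.6 334.7] 0.56 [ 0.6029 -0.142   0.0865]
top driver_tip [191.9 425.4] 0.72 [ 0.6908 -0.4024  0.0052]
top driver_tip [279.1 324.1] 0.59 [ 0.441  -0.1132  0.0317]
top stand [329.8 342.8] 0.96 [ 0.2989 -0.1659 -0.0004]
top stand [298.1 271.6] 0.66 [ 0.3866  0.0361 -0.0004]
top stand [217.7 336.6] 0.64 [ 0.6003 -0.1467  0.126 ]
top stand_mouth [333.8 344. ] 0.83 [ 0.2878 -0.1692 -0.0001]
top stand_mouth [211.9 337.2] 0.79 [ 0.6083 -0.1477  0.1775]
side [0.357  0.9569 0.7088]
side dock [340.4 286.1] 0.98 [0.5545 0.2562 0.0683]
side cover_bar [225.7 294.5] 0.62 [ 0.6755 -0.3441  0.0315]
side cover_bar [306.3 284.7] 0.57 [0.5775 0.1726 0.0932]
side slot0 [287.3 307.8] 0.69 [0.5438 0.076  0.0836]
side slot0 [283.3 267.3] 0.69 [0.6452 0.0804 0.0861]
side pack0 [246.3 378.4] 0.77 [ 0.3893 -0.2931  0.0091]
side pack0 [237.9 321.2] 0.67 [ 0.5746 -0.2893  0.0238]
side pack0 [277.3 358. ] 0.53 [ 0.4335 -0.0787  0.025 ]
side stand [271.3 407.2] 0.85 [ 0.2984 -0.1344  0.0248]
side stand [264.7 299. ] 0.69 [ 0.6096 -0.1159  0.0241]
side stand_mouth [241.6 303.1] 0.92 [ 0.6013 -0.1393  0.089 ]
side stand_mouth [250.2 408.3] 0.56 [ 0.2996 -0.1829  0.0665]
side stand_mouth [340.8 286.5] 0.4 [0.5533 0.2575 0.0685]
```

View pics/top0.png

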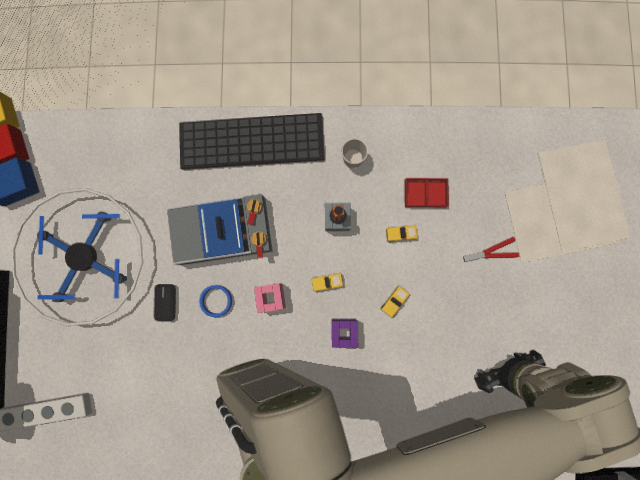

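View pics/side0.png

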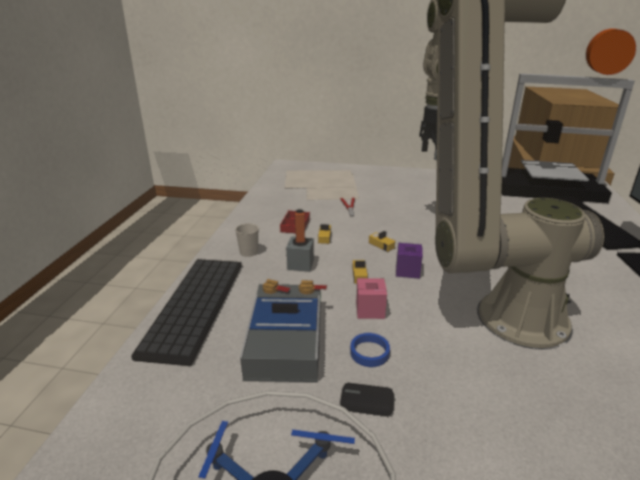

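Top: packs at (401,233), (327,282) and (396,301). The grey stand with the driver is at (338,216). The pink (269,298) and purple (345,333) blocks are look-alike stands to leave alone. The dock is at (220,230), with latches at (254,207) and (259,240), and its +y points left in the picture.

```bash

python3 - <<'E'
from h import *
c=cam("top"); np.save("top.npy",c,allow_pickle=True)
save(c,"t_dock.png",(180,280,150,290),5); save(c,"t_pk.png",(190,330,300,440),4)
s=cam("side"); save(s,"s_z.png",(200,400,220,440),3)
# world cloud
H,W=c["depth"].shape
vv,uu=np.mgrid[0:H,0:W]
p=cv2.undistortPoints(np.stack([uu.ravel(),vv.ravel()],1).astype(float)[:,None],K(c),np.array(c["D"],float))[:,0]
d=quat(c["orientation"]).apply(np.c_[p,np.ones(len(p))])
P=(np.array(c["origin"])+d*c["depth"].ravel()[:,None]).reshape(H,W,3)
np.save("P.npy",P)
Z=P[:,:,2]
def box(name,rc,rad,z0,z1):
    m=np.zeros((H,W),bool); m[rc[0]-rad:rc[0]+rad,rc[1]-rad:rc[1]+rad]=1
    m&=(Z>z0)&(Z<z1)
    n,l=cv2.connectedComponents(m.astype(np.uint8)); k=l[rc[0],rc[1]]
    if k==0: k=1+np.argmax([np.sum(l==i) for i in range(1,n)])
    q=P[l==k]; r=cv2.minAreaRect(q[:,:2].astype(np.float32)*1000)
    print(name,np.round(r[0],1),np.round(r[1],1),round(r[2],1),"n",len(q),"zmed",np.median(q[:,2]))
for i,rc in enumerate([(233,401),(282,327),(301,396)]):
    box("pack%d"%i,rc,22,.015,.06); box("  rib",rc,14,.038,.06)
box("stand",(216,338),24,.06,.09);box("flange",(216,338),20,.1,.2)
box("dock",(230,220),70,.05,.08); box("bar",(228,218),25,.085,.11)
box("latch0",(240,259),12,.079,.1);box("latch1",(207,254),12,.079,.1)
E
```

```text
pack0 [ 572.3 -330.6] [38.5 85. ] 5.8 n 422 zmed 0.029643203944861862
  rib [ 572.3 -330.8] [30.2 12.8] 3.6 n 52 zmed 0.047992905655706464
pack1 [ 435.  -121.6] [38.7 84.7] 10.2 n 417 zmed 0.0295313565963633
  rib [ 434.7 -121.2] [30.  11.7] 9.9 n 49 zmed 0.048497930972366765
pack2 [ 381.6 -311.2] [40.1 85. ] 52.4 n 434 zmed 0.02954283702289795
  rib [ 381.8 -310.1] [29.5 12. ] 52.3 n 51 zmed 0.0489494115013116
stand [ 614.6 -149.6] [71.2 67.8] 0.1 n 537 zmed 0.0778840141374888
flange [ 613.5 -150.1] [26.  25.9] 15.2 n 147 zmed 0.17567984635659606
dock [570.6 179.5] [171.  269.7] 8.3 n 4935 zmed 0.06861896726362438
bar [579.4 170.4] [55.9 13.3] 10.0 n 104 zmed 0.09370001942236372
latch0 [550.8  66.3] [38.1 35.3] 1.4 n 116 zmed 0.0846312140233042
latch1 [632.9  76.7] [44.  32.1] 3.5 n 122 zmed 0.08340697941851316
```

View pics/t_dock.png

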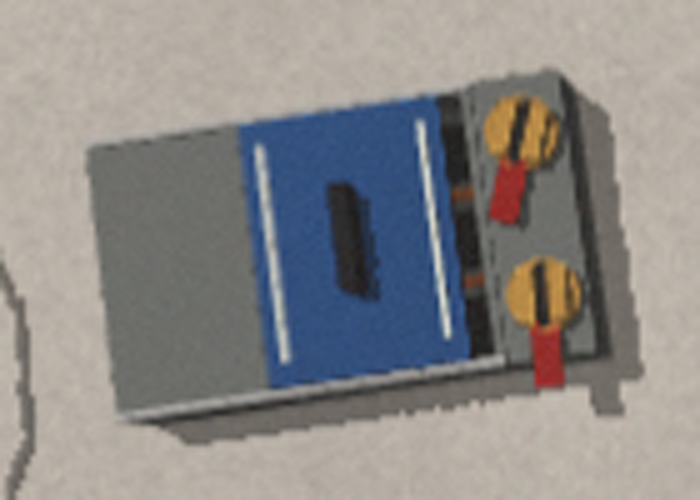

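View pics/t_pk.png

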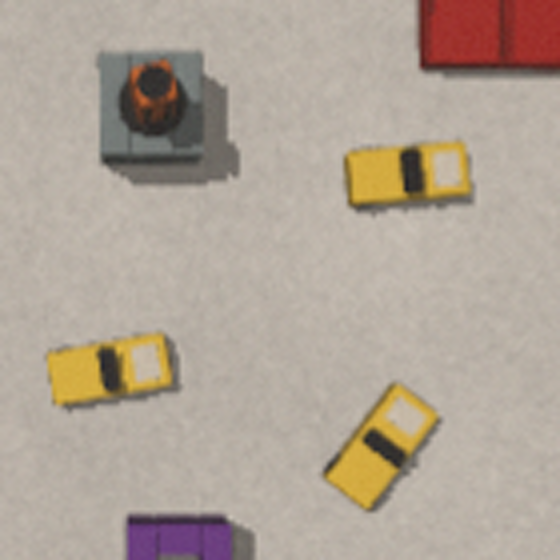

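View pics/s_z.png

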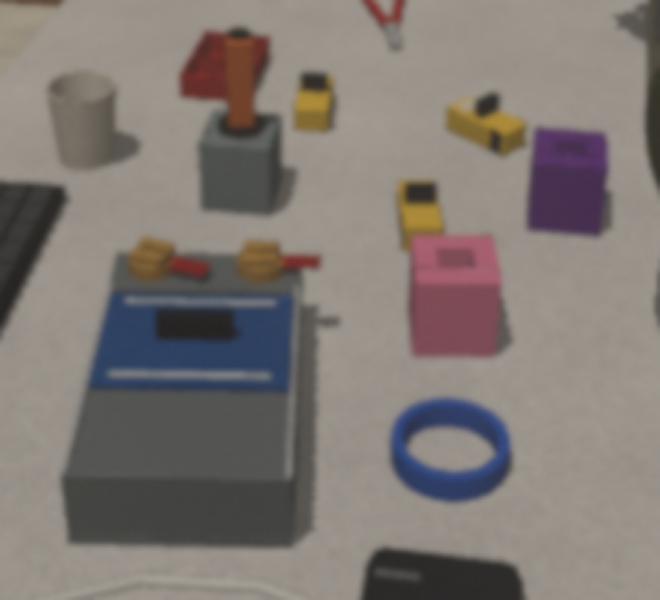

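```bash

cat > cloud.py <<'E'
from h import *
def cloud(c):
    H,W=c["depth"].shape
    vv,uu=np.mgrid[0:H,0:W]
    p=cv2.undistortPoints(np.stack([uu.ravel(),vv.ravel()],1).astype(float)[:,None],K(c),np.array(c["D"],float))[:,0]
    d=quat(c["orientation"]).apply(np.c_[p,np.ones(len(p))])
    return (np.array(c["origin"])+d*c["depth"].ravel()[:,None]).reshape(H,W,3)
E
python3 - <<'E'
from cloud import *
c=cam("top"); P=cloud(c); Z=P[:,:,2]; I=c["pixels"].astype(int)
red=(I[:,:,0]>1.6*I[:,:,1]+20)&(I[:,:,0]>1.6*I[:,:,2]+20)
roi=np.zeros(Z.shape,bool); roi[185:275,160:282]=1
m=roi&(Z>.055)&(Z<.075)&~red
mm=cv2.morphologyEx(m.astype(np.uint8),cv2.MORPH_OPEN,np.ones((5,5)))
q=P[mm>0][:,:2].astype(np.float32)*1000
r=cv2.minAreaRect(q); print("dock",r)
a=np.radians(r[2]); 
yaw=a
ctr=np.array(r[0])
Rm=np.array([[np.cos(yaw),-np.sin(yaw)],[np.sin(yaw),np.cos(yaw)]])
print("zdeck",np.median(Z[225:235,185:192]))
L=lambda P:((P[...,:2]*1000-ctr)@Rm)
for nm,z0,z1 in(("bar",.088,.11),):
    k=roi&(Z>z0)&(Z<z1); k[:, :200]=0;k[:,235:]=0
    l=L(P[k]); print(nm,l.min(0),l.max(0),np.median(P[k][:,2]))
blue=roi&(I[:,:,2]>1.4*I[:,:,0])&(Z>.06)
l=L(P[blue]); print("cover",np.percentile(l,[.5,99.5],axis=0))
# latches: brass
for nm,(r0,r1,c0,c1) in dict(l0=(228,250,247,272),l1=(196,217,243,268)).items():
    k=np.zeros(Z.shape,bool);k[r0:r1,c0:c1]=1
    b=k&(Z>.0825)&(Z<.09)
    l=L(P[b]); print(nm,"head",np.percentile(l,[2,50,98],axis=0).round(1),cv2.minAreaRect(l.astype(np.float32)), np.median(P[b][:,2]))
    tb=k&red&(Z>.06)
    tb=np.zeros(Z.shape,bool);tb[r0:r1+12,c0-8:c1]=1;tb&=red&(I[:,:,1]<60)
    l=L(P[tb]);print("  tab",len(l),l.mean(0),P[tb][:,2].mean())
E
```

```text
dock ((577.67529296875, 180.10369873046875), (156.54074096679688, 268.9734802246094), 8.810013771057129)
zdeck 0.06640882711146456
bar [-28.0824 -16.4986] [27.926  -3.6264] 0.09435043432850632
cover [[-146.9791 -216.2548]
 [  72.1224   45.8211]]
l0 head [[ -59.1 -123.2]
 [ -43.4 -107.9]
 [ -29.3  -96.3]] ((-46.25013732910156, -108.89700317382812), (42.714786529541016, 30.24078941345215), 2.2481882572174072) 0.08558768460644484
  tab 58 [ -80.1158 -107.4307] 0.07752670668769387
l1 head [[  28.8 -124.2]
 [  44.8 -112.6]
 [  59.5  -95.6]] ((44.882537841796875, -109.67972564697266), (26.973499298095703, 28.733476638793945), 71.52403259277344) 0.08536445251573044
  tab 63 [ 12.4177 -98.6047] 0.07691536114510958
```

```bash

cat > plan.py <<'E'
from h import *
import sys
DC=np.array([.5777,.1801]);DY=8.8
def d2w(x,y):
    a=np.radians(DY); return DC+np.array([np.cos(a)*x-np.sin(a)*y,np.sin(a)*x+np.cos(a)*y])/1000
def plan(x,y,z,yaw=None):
    s=st(); e=quat(s["orientation"]).as_matrix()
    y0=np.degrees(np.arctan2(e[1,1],e[0,1])); 
    if yaw is None: yaw=y0
    t=(y0-yaw+180)%360-180
    d=np.array([x,y,z])-s["tcp_pos"]
    a=np.radians(yaw); X=np.array([-np.sin(a),np.cos(a),0]);Y=np.array([np.cos(a),np.sin(a),0])
    v=np.array([d@X,d@Y,-d[2]])/.8
    print("target",np.round([x,y,z,yaw],4),"turn units",round(t/5,3),"delta units (after turn)",np.round(v,4),"min rows@30mm",np.ceil(np.abs(v).max()*.8/.03))
E
cat > p.sh <<'E'
python3 -c "from plan import *
$1"
E
python3 -m creep '{"hand":[60,60,60,60,60],"delta_pos":[[0,0,0],[0,0,0],[0,0,0],[0,0,0],[0,0,0]],"turn":[0.65,0.65,0.65,0.65,0.65]}' 40
bash p.sh "plan(*d2w(0,-10),.2,-81.2)"
```

```text
clock: 1.72
tcp_pos: [0.2438, -0.5208, 0.2423]
orientation: [0.0, 0.997, 0.076, 0.0]
wrist_force: [1.2, 0.6, 0.2]
finger_gap: 0.06
t 1.72 tcp [ 0.2438 -0.5208  0.2423] yaw y-axis -81.33 z [ 0. -0. -1.] F [1.2 0.6 0.2] M [ 0.05 -0.04  0.01] gap 0.06 q [-1.27  0.31  0.05  1.3   0.    1.72]
target [  0.5792   0.1702   0.2    -81.2   ] turn units -0.025 delta units (after turn) [ 0.5465 -0.7895  0.0529] min rows@30mm 22.0
```

```bash

python3 -m creep '{"hand":[50,50,50,50,50],"delta_pos":[[0.022,-0.0316,0],[0.022,-0.0316,0],[0.022,-0.0316,0],[0.022,-0.0316,0],[0.022,-0.0316,0]],"turn":[0,0,0,0,0]}' >/dev/null
python3 -m creep '{"hand":[50,50,50,50,50],"delta_pos":[[0.022,-0.0316,0],[0.022,-0.0316,0],[0.022,-0.0316,0],[0.022,-0.0316,0],[0.022,-0.0316,0]],"turn":[0,0,0,0,0]}' >/dev/null
python3 -m creep '{"hand":[50,50,50,50,50],"delta_pos":[[0.022,-0.0316,0],[0.022,-0.0316,0],[0.022,-0.0316,0],[0.022,-0.0316,0],[0.022,-0.0316,0]],"turn":[0,0,0,0,0]}' >/dev/null
python3 -m creep '{"hand":[50,50,50,50,50],"delta_pos":[[0.022,-0.0316,0],[0.022,-0.0316,0],[0.022,-0.0316,0],[0.022,-0.0316,0],[0.022,-0.0316,0]],"turn":[0,0,0,0,0]}' >/dev/null
python3 -m creep '{"hand":[50,50,50,50,50],"delta_pos":[[0.022,-0.0316,0],[0.022,-0.0316,0],[0.022,-0.0316,0],[0.02,-0.0316,0],[0,0,0]],"turn":[0,0,0,0,0]}' 
bash p.sh "plan(*d2w(0,-10),.087,-81.2)"
```

```text
clock: 3.8
tcp_pos: [0.568, 0.1476, 0.2417]
orientation: [-0.001, 0.997, 0.079, 0.001]
wrist_force: [-0.6, 0.6, 0.4]
finger_gap: 0.0504
t 3.8 tcp [0.568  0.1476 0.2417] yaw y-axis -80.91 z [ 0.001  0.002 -1.   ] F [-0.6  0.6  0.4] M [-0.01 -0.02  0.07] gap 0.0504 q [0.12 0.34 0.08 1.31 0.   3.1 ]
target [  0.5792   0.1702   0.087  -81.2   ] turn units 0.058 delta units (after turn) [ 0.0182 -0.0258  0.1934] min rows@30mm 6.0
```

```bash

for i in 1; do python3 -m creep '{"hand":[50,50,50,50,50],"delta_pos":[[0,0,0.003],[0,0,0.003],[0,0,0.003],[0,0,0.003],[0,0,0.003]],"turn":[-1,-1,-1,-1,-1]}' >/dev/null
python3 -m creep '{"hand":[50,50,50,50,50],"delta_pos":[[0,0,0.003],[0,0,0.003],[0,0,0.003],[0,0,0.003],[0,0,0.003]],"turn":[-1,-1,-1,-1,-1]}' >/dev/null
python3 -m creep '{"hand":[50,50,50,50,50],"delta_pos":[[0,0,0.003],[0,0,0.003],[0,0,0.003],[0,0,0.003],[0,0,0.003]],"turn":[-1,-1,-1,-1,-1]}' >/dev/null
python3 -m creep '{"hand":[50,50,50,50,50],"delta_pos":[[0,0,0.003],[0,0,0.003],[0,0,0.003],[0,0,0.003],[0,0,0.003]],"turn":[-1,-1,-1,-1,-1]}' >/dev/null
python3 -m creep '{"hand":[50,50,50,50,50],"delta_pos":[[0,0,0.003],[0,0,0.003],[0,0,0.003],[0,0,0.003],[0,0,0.003]],"turn":[-1,-1,-1,-1,-1]}' >/dev/null
python3 -m creep '{"hand":[50,50,50,50,50],"delta_pos":[[0,0,0.003],[0,0,0.003],[0,0,0.003],[0,0,0.003],[0,0,0.003]],"turn":[-1,-1,-1,-1,-1]}' >/dev/null
python3 -m creep '{"hand":[50,50,50,50,50],"delta_pos":[[0,0,0.003],[0,0,0.003],[0,0,0.003],[0,0,0.003],[0,0,0.003]],"turn":[-1,-1,-1,-1,-1]}' >/dev/null
python3 -m creep '{"hand":[50,50,50,50,50],"delta_pos":[[0,0,0.003],[0,0,0],[0,0,0],[0,0,0],[0,0,0]],"turn":[-0.95,0,0,0,0]}'; done
bash p.sh "plan(*d2w(0,-10),.087,98.8)"
```

```text
clock: 7.13
tcp_pos: [0.5665, 0.1432, 0.1561]
orientation: [0.0, -0.074, 0.997, -0.0]
wrist_force: [0.3, -0.5, 0.3]
finger_gap: 0.0498
t 7.13 tcp [0.5665 0.1432 0.1561] yaw y-axis 98.5 z [ 0. -0. -1.] F [ 0.3 -0.5  0.3] M [ 0.   -0.03  0.03] gap 0.0498 q [ 0.11  0.37 -0.09  1.11 -0.   -0.04]
target [ 0.5792  0.1702  0.087  98.8   ] turn units -0.06 delta units (after turn) [-0.0209  0.0309  0.0864] min rows@30mm 3.0
```

```bash

python3 -m creep '{"hand":[50,50,50,50,50],"delta_pos":[[-0.0105,0.0155,0],[-0.0105,0.0155,0],[0,0,0],[0,0,0.02],[0,0,0.02]],"turn":[-0.06,0,0,0,0]}' >/dev/null
python3 -m creep '{"hand":[50,50,50,50,50],"delta_pos":[[0,0,0.02],[0,0,0.015],[0,0,0.01],[0,0,0],[0,0,0]],"turn":[0,0,0,0,0]}' 
bash p.sh "plan(*d2w(0,-10),.087,98.8)"
```

```text
clock: 7.97
tcp_pos: [0.579, 0.1701, 0.0878]
orientation: [-0.0, -0.077, 0.997, -0.0]
wrist_force: [0.3, 0.1, 0.6]
finger_gap: 0.05
t 7.97 tcp [0.579  0.1701 0.0878] yaw y-axis 98.86 z [-0.001 -0.    -1.   ] F [0.3 0.1 0.6] M [-0.04  0.01 -0.02] gap 0.05 q [ 0.15  0.45 -0.14  0.98 -0.   -0.  ]
target [ 0.5792  0.1702  0.087  98.8   ] turn units 0.012 delta units (after turn) [-0.0003  0.0001  0.001 ] min rows@30mm 1.0
```

```bash

python3 -m creep '{"hand":[0,0,0,0,0],"delta_pos":[[0,0,0],[0,0,0],[0,0,0],[0,0,0],[0,0,0]],"turn":[0,0,0,0,0]}' 40
python3 -m creep '{"hand":[0,0,0,0,0],"delta_pos":[[0,0,0],[0,0.01,0],[0,0.018,0],[0,0.018,0],[0,0.018,0]],"turn":[0,0,0,0,0]}' 
python3 -m creep '{"hand":[0,0,0,0,0],"delta_pos":[[0,0.018,0],[0,0.016,0],[0,0.006,0],[0,0.003,0],[0,0.003,0]],"turn":[0,0,0,0,0]}' 
bash p.sh "plan(*d2w(0,78),.087,98.8)"
```

```text
clock: 8.38
tcp_pos: [0.5799, 0.1704, 0.0889]
orientation: [0.001, -0.077, 0.997, -0.0]
wrist_force: [0.0, -1.4, 5.1]
finger_gap: 0.011
clock: 8.8
tcp_pos: [0.5722, 0.2209, 0.089]
orientation: [0.001, -0.077, 0.997, -0.0]
wrist_force: [0.3, -2.0, 5.0]
finger_gap: 0.0112
clock: 9.22
tcp_pos: [0.5668, 0.2565, 0.089]
orientation: [0.001, -0.077, 0.997, -0.002]
wrist_force: [1.7, -10.9, 6.5]
finger_gap: 0.0108
t 9.22 tcp [0.5668 0.2565 0.089 ] yaw y-axis 98.87 z [ 0.003 -0.003 -1.   ] F [  1.7 -10.9   6.5] M [-2.13 -0.31 -0.13] gap 0.0108 q [ 0.3   0.48 -0.08  1.   -0.    0.14]
target [ 0.5658  0.2572  0.087  98.8   ] turn units 0.013 delta units (after turn) [0.0012 0.001  0.0025] min rows@30mm 1.0
```

```bash

python3 -m creep '{"hand":[40,40,40,40,40],"delta_pos":[[0,-0.002,0],[0,0,0],[0,0,0],[0,0,-0.02],[0,0,-0.03]],"turn":[0,0,0,0,0]}' >/dev/null
python3 -m creep '{"hand":[60,60,60,60,60],"delta_pos":[[0,0,-0.035],[0,0,-0.03],[0,0,0],[0,0,0],[0,0,0]],"turn":[0,0,0,0,0]}'
python3 - <<'E'
from cloud import *
c=cam("top"); save(c,"t2.png",(160,340,150,450),2.6); P=cloud(c); np.save("P2.npy",P)
E
bash p.sh "plan(.4348,-.1213,.16,100.2)"
```

```text
clock: 10.05
tcp_pos: [0.5655, 0.2556, 0.179]
orientation: [-0.001, -0.077, 0.997, -0.0]
wrist_force: [0.2, -0.7, -0.9]
finger_gap: 0.0598
t 10.1 tcp [0.565  0.2555 0.1784] yaw y-axis 98.88 z [-0.002 -0.001 -1.   ] F [-0.1 -0.2 -0.1] M [ 0.01  0.02 -0.04] gap 0.0601 q [0.3  0.43 0.05 1.2  0.   0.14]
target [  0.4348  -0.1213   0.16   100.2   ] turn units -0.263 delta units (after turn) [ 0.2436 -0.4348  0.023 ] min rows@30mm 12.0
```

View pics/t2.png

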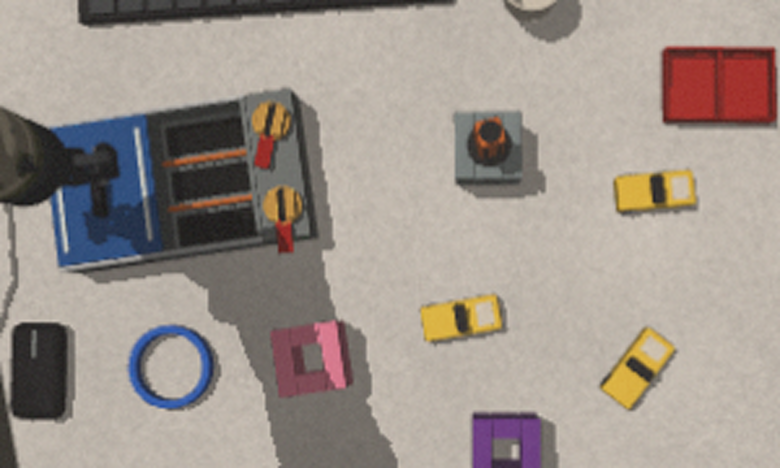

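The cover is fully open, the three bays show between the orange ribs, and the packs have not moved.

```bash

python3 -m creep '{"hand":[60,60,60,60,60],"delta_pos":[[0.016,-0.029,0],[0.016,-0.029,0],[0.016,-0.029,0],[0.016,-0.029,0],[0.016,-0.029,0]],"turn":[-0.26,0,0,0,0]}' >/dev/null
python3 -m creep '{"hand":[60,60,60,60,60],"delta_pos":[[0.016,-0.029,0],[0.016,-0.029,0],[0.016,-0.029,0],[0.016,-0.029,0],[0.016,-0.029,0]],"turn":[0,0,0,0,0]}' >/dev/null
python3 -m creep '{"hand":[60,60,60,60,60],"delta_pos":[[0.016,-0.029,0],[0.016,-0.029,0],[0.016,-0.029,0],[0.016,-0.029,0],[0.016,-0.029,0]],"turn":[0,0,0,0,0]}' >/dev/null
python3 -m creep '{"hand":[40,40,40,40,40],"delta_pos":[[0,0,0.03],[0,0,0.03],[0,0,0],[0,0,0],[0,0,0]],"turn":[0,0,0,0,0]}'
bash p.sh "plan(.4348,-.1213,.0435,100.2)"
cat > packs.py <<'E'
from cloud import *
def packs(c=None):
    if c is None: c=cam("top")
    P=cloud(c);Z=P[:,:,2];I=c["pixels"].astype(int)
    y=(I[:,:,0]>120)&(I[:,:,2]<.5*I[:,:,0])&(I[:,:,1]>.6*I[:,:,0])&(Z>.02)&(Z<.06)
    n,l,s,_=cv2.connectedComponentsWithStats(cv2.morphologyEx(y.astype(np.uint8),cv2.MORPH_CLOSE,np.ones((9,9))))
    for i in range(1,n):
        if s[i][4]<120: continue
        k=(l==i)&(Z>.015)&(Z<.06); r=cv2.minAreaRect(P[k][:,:2].astype(np.float32)*1000)
        print("pack",np.round(r[0],1),np.round(r[1],1),round(r[2],1),k.sum())
E
python3 -c "from packs import *;packs()"
```

```text
clock: 11.77
tcp_pos: [0.4377, -0.1202, 0.132]
orientation: [-0.0, -0.089, 0.996, 0.0]
wrist_force: [-0.3, 0.6, -0.3]
finger_gap: 0.0403
t 11.77 tcp [ 0.4377 -0.1202  0.132 ] yaw y-axis 100.21 z [-0.001  0.    -1.   ] F [-0.3  0.6 -0.3] M [-0.04 -0.04 -0.07] gap 0.0403 q [-0.45  0.15 -0.45  0.97 -0.   -0.62]
target [  0.4348  -0.1213   0.0435 100.2   ] turn units 0.002 delta units (after turn) [ 0.0038 -0.0007  0.1106] min rows@30mm 3.0
pack [ 571.1 -329.5] [36.1 82.7] 5.7 382
pack [ 381.6 -309.9] [37.5 80.6] 53.0 368
```

```bash

python3 -m creep '{"hand":[40,40,40,40,40],"delta_pos":[[0.004,-0.0007,0.03],[0,0,0.03],[0,0,0.03],[0,0,0.015],[0,0,0.0055]],"turn":[0,0,0,0,0]}' 
python3 -m creep '{"hand":[40,0,0,0,0],"delta_pos":[[0,0,0],[0,0,0],[0,0,0],[0,0,0],[0,0,0]],"turn":[0,0,0,0,0]}' 60
bash p.sh "st()"
```

```text
clock: 12.23
tcp_pos: [0.4344, -0.121, 0.0426]
orientation: [-0.001, -0.089, 0.996, 0.0]
wrist_force: [1.1, -0.5, -0.5]
finger_gap: 0.0403
clock: 12.65
tcp_pos: [0.4363, -0.1221, 0.0451]
orientation: [0.002, -0.089, 0.996, -0.001]
wrist_force: [0.2, 0.6, 7.3]
finger_gap: 0.0103
t 12.65 tcp [ 0.4363 -0.1221  0.0451] yaw y-axis 100.2 z [ 0.003 -0.001 -1.   ] F [0.2 0.6 7.3] M [0.26 0.13 0.  ] gap 0.0103 q [-0.45  0.24 -0.58  0.75  0.   -0.63]
```

```bash

python3 -m creep '{"hand":[0,0,0,0,0],"delta_pos":[[0,0,-0.015],[0,0,-0.03],[0,0,-0.035],[0,0,-0.035],[0,0,-0.03]],"turn":[0,0,0,0,0]}' 
python3 -m creep '{"hand":[0,0,0,0,0],"delta_pos":[[0,0,0],[0,0,0],[0,0,0],[0,0,0],[0,0,0]],"turn":[0.28,0,0,0,0]}' 
bash p.sh "plan(*d2w(50,-28),.16,98.8)"
python3 - <<'E'
from packs import *
c=cam("top"); save(c,"t3.png",(160,340,150,450),2.6);packs(c)
E
```

```text
clock: 13.07
tcp_pos: [0.4349, -0.1217, 0.1616]
orientation: [0.001, -0.089, 0.996, -0.0]
wrist_force: [1.5, -1.0, -2.3]
finger_gap: 0.0104
clock: 13.48
tcp_pos: [0.4338, -0.1212, 0.1581]
orientation: [-0.001, -0.077, 0.997, 0.001]
wrist_force: [-0.5, -0.6, -1.9]
finger_gap: 0.0106
t 13.48 tcp [ 0.4338 -0.1212  0.1581] yaw y-axis 98.79 z [-0.003  0.001 -1.   ] F [-0.5 -0.6 -1.9] M [ 0.01 -0.04 -0.  ] gap 0.0106 q [-0.45  0.12 -0.41  1.04 -0.   -0.6 ]
target [ 0.6314  0.1601  0.16   98.8   ] turn units -0.002 delta units (after turn) [-0.2979  0.3096 -0.0024] min rows@30mm 9.0
pack [ 570.9 -329.5] [36.4 82.5] 6.0 378
pack [ 381.5 -309.6] [36.9 80.3] 53.4 367
```

View pics/t3.png

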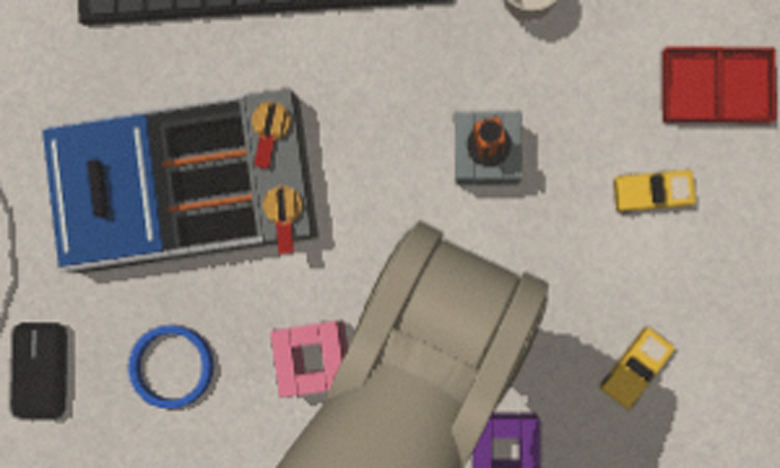

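```bash
cat > dockchk.py <<'E'
from cloud import *
from plan import DC,DY
c=cam("top");P=cloud(c);Z=P[:,:,2];I=c["pixels"].astype(int)
a=np.radians(DY);Rm=np.array([[np.cos(a),-np.sin(a)],[np.sin(a),np.cos(a)]])
L=(P[...,:2]-DC)@Rm*1000
roi=(abs(L[...,0])<100)&(abs(L[...,1])<150)
o=roi&(I[...,0]>1.4*I[...,1])&(Z<.045)&(Z>.01)
for s in(-1,1):
    k=o&(abs(L[...,0]-25*s)<12)&(L[...,1]>-70)&(L[...,1]<15); l=L[k]
    if len(l)>10: print("rib",s,l[:,0].mean(),np.polyfit(l[:,1],l[:,0],1),np.median(Z[k]),len(l))
fl=roi&(Z<.014)&(Z>0)&(abs(L[...,0])<76)&(L[...,1]>-85)&(L[...,1]<25); print("floor z",np.median(Z[fl]),np.percentile(L[fl],[1,99],axis=0))
k=roi&(Z>.06)&(Z<.075);k&=~((I[...,0]>1.6*I[...,1]+15))
l=L[k];print("outer",np.percentile(l,[.5,99.5],axis=0)); mm=cv2.morphologyEx(k.astype(np.uint8),cv2.MORPH_OPEN,np.ones((3,3)));print(cv2.minAreaRect(L[mm>0].astype(np.float32)))
k=roi&(Z>.088)&(abs(L[...,0])<40)&(L[...,1]>40)&(L[...,1]<110)
l=L[k];print("bar",l.min(0),l.max(0))
E
python3 dockchk.py
```

```text
rib -1 -24.760877308287302 [  0.0002 -24.7564] 0.0190451735739936 51
rib 1 25.10652247626114 [ 0.0079 25.315 ] 0.020072001010228213 55
floor z 0.008011647736307359 [[-65.4262 -67.3726]
 [ 71.6454  23.2528]]
outer [[ -77.5612 -133.5872]
 [  77.0459  133.3337]]
((0.20662689208984375, 0.994873046875), (270.2991027832031, 156.47755432128906), 89.96807098388672)
bar [-28.6355  69.786 ] [27.5828 82.7775]
```

```bash

python3 -m creep '{"hand":[0,0,0,0,0],"delta_pos":[[-0.025,0.026,0],[-0.025,0.026,0],[-0.025,0.026,0],[-0.025,0.026,0],[-0.025,0.026,0]],"turn":[0,0,0,0,0]}'  >/dev/null
python3 -m creep '{"hand":[0,0,0,0,0],"delta_pos":[[-0.025,0.026,0],[-0.025,0.026,0],[-0.025,0.026,0],[-0.025,0.026,0],[-0.025,0.026,0]],"turn":[0,0,0,0,0]}'  >/dev/null
python3 -m creep '{"hand":[0,0,0,0,0],"delta_pos":[[-0.025,0.026,0],[-0.023,0.023,0],[0,0,0],[0,0,0],[0,0,0]],"turn":[0,0,0,0,0]}'
bash p.sh "plan(*d2w(50,-28),.053,98.8)"
python3 - <<'E'
from h import *
c=cam("side"); save(c,"s4.png",(220,400,200,400),3)
E
```

```text
clock: 14.83
tcp_pos: [0.6319, 0.1588, 0.1583]
orientation: [-0.001, -0.077, 0.997, -0.0]
wrist_force: [0.4, 0.0, -2.3]
finger_gap: 0.0105
t 14.83 tcp [0.6319 0.1588 0.1583] yaw y-axis 98.8 z [-0.002 -0.001 -1.   ] F [ 0.4  0.  -2.3] M [-0.03  0.05  0.02] gap 0.0105 q [ 0.12  0.5   0.11  1.19 -0.   -0.03]
target [ 0.6314  0.1601  0.053  98.8   ] turn units 0.001 delta units (after turn) [0.0004 0.0016 0.1316] min rows@30mm 4.0
```

View pics/s4.png

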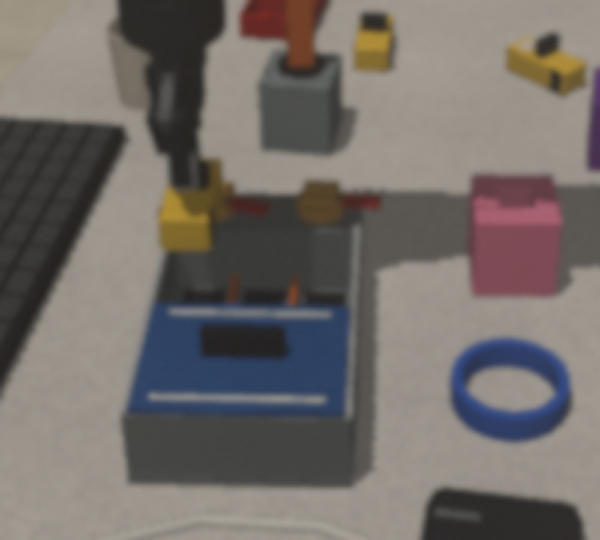

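The pack hangs level above the +x bay. I'll lower it.

```bash

python3 -m creep '{"hand":[0,0,0,0,0],"delta_pos":[[0,0.0015,0.025],[0,0,0.025],[0,0,0.025],[0,0,0.02],[0,0,0.015]],"turn":[0,0,0,0,0]}'
python3 -m creep '{"hand":[0,0,0,0,0],"delta_pos":[[0,0,0.012],[0,0,0.008],[0,0,0],[0,0,0],[0,0,0]],"turn":[0,0,0,0,0]}'
bash p.sh "plan(*d2w(50,-28),.053,98.8)"
```

```text
clock: 15.3
tcp_pos: [0.6311, 0.1589, 0.0699]
orientation: [-0.001, -0.076, 0.997, -0.0]
wrist_force: [0.8, -0.0, -1.1]
finger_gap: 0.0105
clock: 15.72
tcp_pos: [0.6333, 0.1603, 0.0565]
orientation: [0.001, -0.077, 0.997, 0.0]
wrist_force: [0.1, -0.2, -1.0]
finger_gap: 0.0102
t 15.72 tcp [0.6333 0.1603 0.0565] yaw y-axis 98.78 z [ 0.002  0.    -1.   ] F [ 0.1 -0.2 -1. ] M [ 0.05 -0.03 -0.03] gap 0.0102 q [ 0.13  0.57 -0.03  0.97 -0.   -0.03]
target [ 0.6314  0.1601  0.053  98.8   ] turn units -0.004 delta units (after turn) [0.0024 0.0001 0.0044] min rows@30mm 1.0
```

```bash

python3 -m creep '{"hand":[0,0,0,0,0],"delta_pos":[[0,0,0.0025],[0,0,0],[0,0,0],[0,0,0],[0,0,0]],"turn":[0,0,0,0,0]}'
```

```text
clock: 16.13
tcp_pos: [0.6326, 0.1603, 0.0537]
orientation: [0.0, -0.077, 0.997, -0.0]
wrist_force: [-0.9, -0.4, -1.7]
finger_gap: 0.0101
```

```bash

python3 -m creep '{"hand":[0,0,0,0,0],"delta_pos":[[0,0,0.0015],[0,0,0],[0,0,0.0015],[0,0,0],[0,0,0]],"turn":[0,0,0,0,0]}'
```

```text
clock: 16.55
tcp_pos: [0.6327, 0.1603, 0.0531]
orientation: [0.001, -0.077, 0.997, -0.0]
wrist_force: [-4.4, -1.0, 10.1]
finger_gap: 0.0106
```

```bash

python3 -m creep '{"hand":[30,30,30,30,30],"delta_pos":[[0,0,-0.001],[0,0,0],[0,0,0],[0,0,-0.01],[0,0,-0.03]],"turn":[0,0,0,0,0]}'
python3 -m creep '{"hand":[40,40,40,40,40],"delta_pos":[[0,0,-0.04],[0,0,-0.04],[0,0,-0.02],[0,0,0],[0,0,0]],"turn":[0,0,0,0,0]}'
bash p.sh "plan(.42,-.12,.17,95.7)"
python3 - <<'E'
from packs import *
c=cam("top"); save(c,"t5.png",(160,340,150,450),2.6);packs(c)
E
```

```text
clock: 16.97
tcp_pos: [0.6297, 0.1598, 0.0804]
orientation: [-0.004, -0.077, 0.997, -0.0]
wrist_force: [-0.1, 0.2, -0.3]
finger_gap: 0.0297
clock: 17.38
tcp_pos: [0.6335, 0.1603, 0.1655]
orientation: [0.002, -0.077, 0.997, 0.0]
wrist_force: [-0.3, 0.3, -1.5]
finger_gap: 0.0396
t 17.38 tcp [0.6335 0.1603 0.1655] yaw y-axis 98.78 z [ 0.003  0.    -1.   ] F [-0.3  0.3 -1.5] M [-0.01 -0.04 -0.03] gap 0.0396 q [ 0.13  0.49  0.13  1.2  -0.   -0.03]
target [ 0.42 -0.12  0.17 95.7 ] turn units 0.616 delta units (after turn) [ 0.3004 -0.3222 -0.0056] min rows@30mm 9.0
pack [628.2 161.7] [39.2 83.1] 8.1 375
pack [ 570.9 -330. ] [36.1 83.1] 5.8 380
pack [ 381.  -309.2] [37.5 81.6] 52.1 397
```

View pics/t5.png

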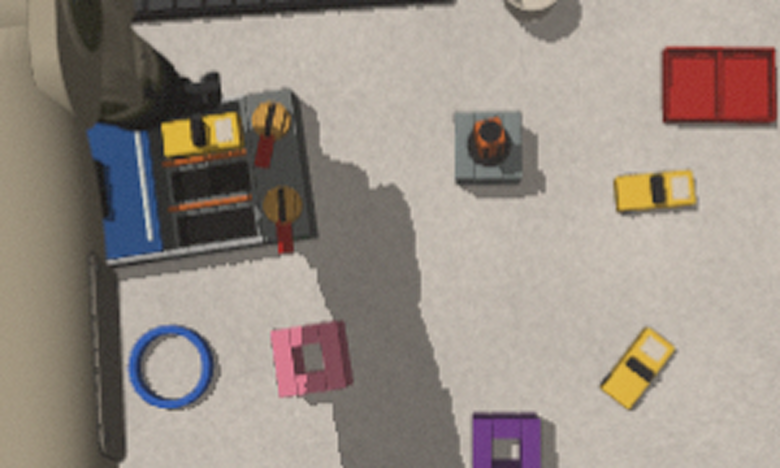

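```bash
bash p.sh "plan(.3815,-.310,.17)"
```

```text
t 17.43 tcp [0.6325 0.1603 0.1638] yaw y-axis 98.78 z [ 0. -0. -1.] F [ 0.2 -0.7 -0.6] M [-0.02 -0.01 -0.02] gap 0.0402 q [ 0.13  0.49  0.12  1.2  -0.   -0.03]
target [ 0.3815 -0.31    0.17   98.7841] turn units 0.0 delta units (after turn) [ 0.3998 -0.533  -0.0077] min rows@30mm 15.0
```

```bash

python3 -m creep '{"hand":[40,40,40,40,40],"delta_pos":[[0.02,-0.0267,0],[0.02,-0.0267,0],[0.02,-0.0267,0],[0.02,-0.0267,0],[0.02,-0.0267,0]],"turn":[0,0,0,0,0]}' >/dev/null
python3 -m creep '{"hand":[40,40,40,40,40],"delta_pos":[[0.02,-0.0267,0],[0.02,-0.0267,0],[0.02,-0.0267,0],[0.02,-0.0267,0],[0.02,-0.0267,0]],"turn":[0,0,0,0,0]}' >/dev/null
python3 -m creep '{"hand":[40,40,40,40,40],"delta_pos":[[0.02,-0.0267,0],[0.02,-0.0267,0],[0.02,-0.0267,0],[0.02,-0.0267,0],[0.02,-0.0267,0]],"turn":[0,0,0,0,0]}' >/dev/null
python3 -m creep '{"hand":[40,40,40,40,40],"delta_pos":[[0.02,-0.0267,0],[0.02,-0.0267,0],[0.02,-0.0267,0],[0.02,-0.0267,0],[0.02,-0.0267,0]],"turn":[0,0,0,0,0]}' >/dev/null
python3 -m creep '{"hand":[40,40,40,40,40],"delta_pos":[[0,0,0],[0,0,0],[0,0,0],[0,0,0],[0,0,0]],"turn":[-1,-1,-1,-1,-1]}' >/dev/null
python3 -m creep '{"hand":[40,40,40,40,40],"delta_pos":[[0,0,0],[0,0,0],[0,0,0],[0,0,0],[0,0,0]],"turn":[-1,-1,-1,-0.7,0]}'
bash p.sh "plan(.3815,-.3100,.045,142.4)"
python3 -c "from packs import *;packs();s=cam('side');save(s,'s6.png',(180,330,260,460),3)"
```

```text
clock: 19.93
tcp_pos: [0.3807, -0.3099, 0.1622]
orientation: [-0.0, -0.441, 0.897, 0.002]
wrist_force: [0.3, -0.4, -0.1]
finger_gap: 0.04
t 19.93 tcp [ 0.3807 -0.3099  0.1622] yaw y-axis 142.37 z [-0.002  0.002 -1.   ] F [ 0.3 -0.4 -0.1] M [ 0.05 -0.05  0.01] gap 0.04 q [-0.85  0.2  -0.31  1.07 -0.   -1.76]
target [  0.3815  -0.31     0.045  142.4   ] turn units -0.006 delta units (after turn) [-0.0005 -0.0009  0.1465] min rows@30mm 4.0
pack [628.3 159.7] [41.1 87.9] 5.4 381
pack [ 570.9 -329.4] [36.2 83.8] 5.3 383
pack [ 385.6 -301.7] [32.8 82.7] 65.6 204
```

View pics/s6.png

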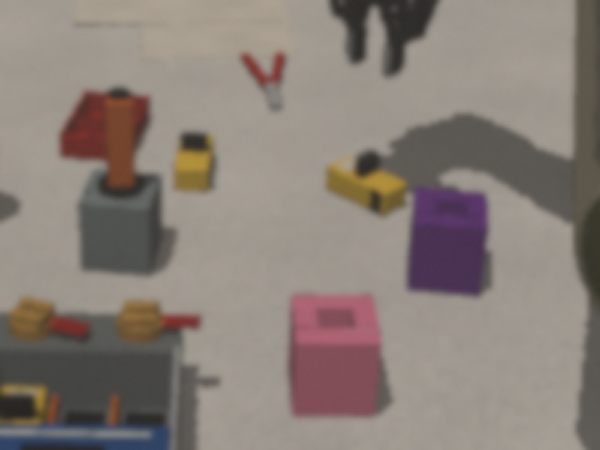

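The pack sits at the same side pixel as before, about (382,241), so it has not moved. I'll descend.

```bash

python3 -m creep '{"hand":[40,40,40,40,40],"delta_pos":[[0,0,0.03],[0,0,0.035],[0,0,0.035],[0,0,0.03],[0,0,0.0155]],"turn":[0,0,0,0,0]}' 
python3 -m creep '{"hand":[40,40,0,0,0],"delta_pos":[[0,0,0],[0,0,0],[0,0,0],[0,0,0],[0,0,0]],"turn":[0,0,0,0,0]}' 60
python3 -m creep '{"hand":[0,0,0,0,0],"delta_pos":[[0,0,0],[0,0,-0.02],[0,0,-0.035],[0,0,-0.035],[0,0,-0.035]],"turn":[0,0,0,0,0]}' 
python3 -m creep '{"hand":[0,0,0,0,0],"delta_pos":[[0,0,-0.03],[0,0,0],[0,0,0],[0,0,0],[0,0,0]],"turn":[0,0,0,0,0]}' 
bash p.sh "plan(*d2w(-50,-28),.17,98.8)"
```

```text
clock: 20.45
tcp_pos: [0.3798, -0.3089, 0.0442]
orientation: [-0.001, -0.44, 0.898, 0.002]
wrist_force: [0.5, -0.1, 0.0]
finger_gap: 0.04
clock: 20.87
tcp_pos: [0.3823, -0.3116, 0.049]
orientation: [0.0, -0.44, 0.898, -0.001]
wrist_force: [0.4, 0.3, -0.3]
finger_gap: 0.0102
clock: 21.28
tcp_pos: [0.3811, -0.3103, 0.1485]
orientation: [-0.0, -0.441, 0.898, 0.0]
wrist_force: [-0.9, -0.0, -2.5]
finger_gap: 0.0102
clock: 21.7
tcp_pos: [0.3807, -0.3099, 0.1699]
orientation: [-0.0, -0.441, 0.898, 0.001]
wrist_force: [-0.5, 0.7, -2.4]
finger_gap: 0.0105
t 21.7 tcp [ 0.3807 -0.3099  0.1699] yaw y-axis 142.28 z [-0.002  0.002 -1.   ] F [-0.5  0.7 -2.4] M [ 0.04  0.04 -0.02] gap 0.0105 q [-0.85  0.19 -0.3   1.09 -0.   -1.76]
target [ 0.5326  0.1448  0.17   98.8   ] turn units 8.696 delta units (after turn) [-0.2746  0.5326 -0.0001] min rows@30mm 15.0
```

```bash

python3 -m creep '{"hand":[0,0,0,0,0],"delta_pos":[[0,0,0],[0,0,0],[0,0,0],[0,0,0],[0,0,0]],"turn":[1,1,1,1,1]}' >/dev/null
python3 -m creep '{"hand":[0,0,0,0,0],"delta_pos":[[0,0,0],[0,0,0],[0,0,0],[0,0,0],[0,0,0]],"turn":[1,1,1,0.7,0]}' >/dev/null
python3 -m creep '{"hand":[0,0,0,0,0],"delta_pos":[[-0.0137,0.0266,0],[-0.0137,0.0266,0],[-0.0137,0.0266,0],[-0.0137,0.0266,0],[-0.0137,0.0266,0]],"turn":[0,0,0,0,0]}' >/dev/null
python3 -m creep '{"hand":[0,0,0,0,0],"delta_pos":[[-0.0137,0.0266,0],[-0.0137,0.0266,0],[-0.0137,0.0266,0],[-0.0137,0.0266,0],[-0.0137,0.0266,0]],"turn":[0,0,0,0,0]}' >/dev/null
python3 -m creep '{"hand":[0,0,0,0,0],"delta_pos":[[-0.0137,0.0266,0],[-0.0137,0.0266,0],[-0.0137,0.0266,0],[-0.0137,0.0266,0],[-0.0137,0.0266,0]],"turn":[0,0,0,0,0]}' >/dev/null
python3 -m creep '{"hand":[0,0,0,0,0],"delta_pos":[[-0.0137,0.0266,0],[-0.0137,0.0266,0],[-0.0137,0.0266,0],[-0.0137,0.0266,0],[-0.0137,0.0266,0]],"turn":[0,0,0,0,0]}' >/dev/null
python3 -m creep '{"hand":[0,0,0,0,0],"delta_pos":[[0,0,0],[0,0,0],[0,0,0],[0,0,0],[0,0,0]],"turn":[0,0,0,0,0]}'
bash p.sh "plan(*d2w(-50,-28),.06,98.8)"
```

```text
clock: 24.62
tcp_pos: [0.5327, 0.1424, 0.1712]
orientation: [-0.0, -0.076, 0.997, -0.0]
wrist_force: [-0.1, -0.2, -2.5]
finger_gap: 0.0103
t 24.62 tcp [0.5327 0.1424 0.1712] yaw y-axis 98.74 z [-0.001 -0.    -1.   ] F [-0.1 -0.2 -2.5] M [-0.03 -0.02 -0.01] gap 0.0103 q [ 0.12  0.3  -0.15  1.12 -0.   -0.04]
target [ 0.5326  0.1448  0.06   98.8   ] turn units -0.013 delta units (after turn) [-0.0003  0.003   0.139 ] min rows@30mm 4.0
```

```bash

python3 -m creep '{"hand":[0,0,0,0,0],"delta_pos":[[0,0.003,0.03],[0,0,0.03],[0,0,0.03],[0,0,0.025],[0,0,0.015]],"turn":[0,0,0,0,0]}'
python3 -m creep '{"hand":[0,0,0,0,0],"delta_pos":[[0,0,0.009],[0,0,0.004],[0,0,0.002],[0,0,0],[0,0,0]],"turn":[0,0,0,0,0]}'
bash p.sh "plan(*d2w(-50,-28),.055,98.8)"
```

```text
clock: 25.03
tcp_pos: [0.5312, 0.1446, 0.0652]
orientation: [-0.001, -0.076, 0.997, -0.0]
wrist_force: [-0.9, 0.3, -2.9]
finger_gap: 0.0101
clock: 25.45
tcp_pos: [0.5329, 0.1452, 0.057]
orientation: [0.0, -0.076, 0.997, -0.0]
wrist_force: [-4.6, -1.4, 6.8]
finger_gap: 0.0103
t 25.45 tcp [0.5329 0.1452 0.057 ] yaw y-axis 98.75 z [ 0.001 -0.    -1.   ] F [-4.6 -1.4  6.8] M [-0.27  0.9  -0.  ] gap 0.0103 q [ 0.12  0.4  -0.32  0.86 -0.   -0.03]
target [ 0.5326  0.1448  0.055  98.8   ] turn units -0.009 delta units (after turn) [ 0.0005 -0.0004  0.0024] min rows@30mm 1.0
```

```bash

python3 -m creep '{"hand":[30,30,30,30,30],"delta_pos":[[0,0,0],[0,0,0],[0,0,0],[0,0,-0.01],[0,0,-0.03]],"turn":[0,0,0,0,0]}' >/dev/null
python3 -m creep '{"hand":[40,40,40,40,40],"delta_pos":[[0,0,-0.04],[0,0,-0.04],[0,0,-0.025],[0,0,0],[0,0,0]],"turn":[0,0,0,0,0]}'
python3 - <<'E'
from packs import *
c=cam("top"); save(c,"t7.png",(160,340,150,450),2.6);packs(c)
E
bash p.sh "plan(.44,-.05,.17,95.6)"
```

```text
clock: 26.28
tcp_pos: [0.5341, 0.1459, 0.1734]
orientation: [0.002, -0.077, 0.997, 0.0]
wrist_force: [0.1, -0.2, -0.5]
finger_gap: 0.04
pack [629.1 161.3] [40.5 82.7] 7.1 388
pack [ 571.2 -329.9] [36.4 82.9] 5.4 378
pack [536.5 145.8] [44.2 82.6] 9.3 289
t 26.33 tcp [0.533  0.1457 0.1719] yaw y-axis 98.79 z [ 0.001  0.    -1.   ] F [ 0.8 -0.6 -1.2] M [-0.   -0.02 -0.  ] gap 0.0401 q [ 0.12  0.3  -0.15  1.12 -0.   -0.03]
target [ 0.44 -0.05  0.17 95.6 ] turn units 0.638 delta units (after turn) [ 0.1396 -0.2321  0.0024] min rows@30mm 7.0
```

View pics/t7.png

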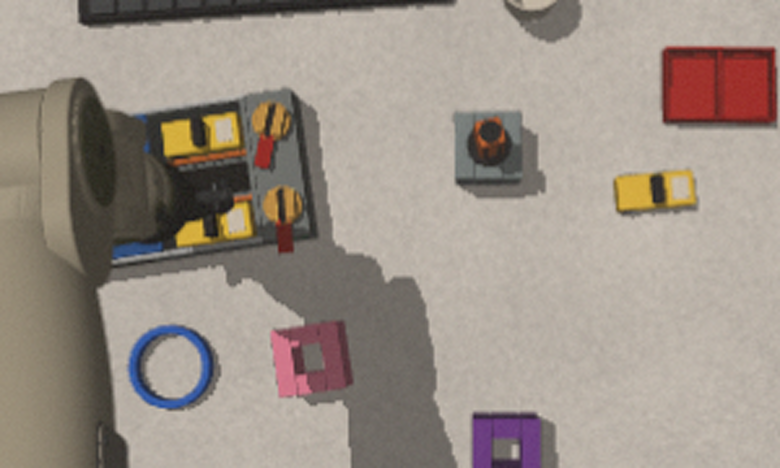

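```bash
bash p.sh "plan(.49,-.13,.17,95.6)"; bash p.sh "
import plan
s=dict(env.get_state()); s['tcp_pos']=np.array([.49,-.13,.17]); env2=env
plan.st=lambda:s
plan.plan(.572,-.3303,.17,95.6)"
```

```text
t 26.33 tcp [0.533  0.1457 0.1719] yaw y-axis 98.79 z [ 0.001  0.    -1.   ] F [ 0.8 -0.6 -1.2] M [-0.   -0.02 -0.  ] gap 0.0401 q [ 0.12  0.3  -0.15  1.12 -0.   -0.03]
target [ 0.49 -0.13  0.17 95.6 ] turn units 0.638 delta units (after turn) [ 0.0872 -0.3378  0.0024] min rows@30mm 10.0
target [ 0.572  -0.3303  0.17   95.6   ] turn units 0.638 delta units (after turn) [-0.0776 -0.2592 -0.    ] min rows@30mm 7.0
```

```bash

python3 -m creep '{"hand":[40,40,40,40,40],"delta_pos":[[0,0,0],[0.009,-0.034,0],[0.009,-0.034,0],[0.009,-0.034,0],[0.009,-0.034,0]],"turn":[0.64,0,0,0,0]}' >/dev/null
python3 -m creep '{"hand":[40,40,40,40,40],"delta_pos":[[0.009,-0.034,0],[0.009,-0.034,0],[0.009,-0.034,0],[0.009,-0.034,0],[0.009,-0.034,0]],"turn":[0,0,0,0,0]}' >/dev/null
python3 -m creep '{"hand":[40,40,40,40,40],"delta_pos":[[0.006,-0.032,0],[-0.009,-0.03,0],[-0.0098,-0.033,0],[-0.0098,-0.033,0],[-0.0098,-0.033,0]],"turn":[0,0,0,0,0]}' >/dev/null
python3 -m creep '{"hand":[40,40,40,40,40],"delta_pos":[[-0.0098,-0.033,0],[-0.0098,-0.033,0],[-0.0098,-0.033,0],[-0.0098,-0.033,0],[0,0,0]],"turn":[0,0,0,0,0]}' >/dev/null
python3 -m creep '{"hand":[40,40,40,40,40],"delta_pos":[[0,0,0],[0,0,0],[0,0,0],[0,0,0],[0,0,0]],"turn":[0,0,0,0,0]}'
bash p.sh "plan(.572,-.3303,.045,95.6)"
python3 -c "from packs import *;packs();s=cam('side');save(s,'s8.png',(180,330,260,460),3)"
```

```text
clock: 28.42
tcp_pos: [0.5718, -0.3309, 0.1718]
orientation: [-0.0, -0.049, 0.999, 0.0]
wrist_force: [-0.9, -0.3, -0.1]
finger_gap: 0.0401
t 28.42 tcp [ 0.5718 -0.3309  0.1718] yaw y-axis 95.65 z [-0.  0. -1.] F [-0.9 -0.3 -0.1] M [-0.06  0.01  0.02] gap 0.0401 q [-0.65  0.51  0.16  1.23 -0.   -0.74]
target [ 0.572  -0.3303  0.045  95.6   ] turn units 0.009 delta units (after turn) [-0.0004  0.0008  0.1585] min rows@30mm 5.0
pack [630.3 160.2] [45.2 86.7] 6.2 396
pack [535.6 146.9] [47.3 83.9] 6.9 428
```

View pics/s8.png

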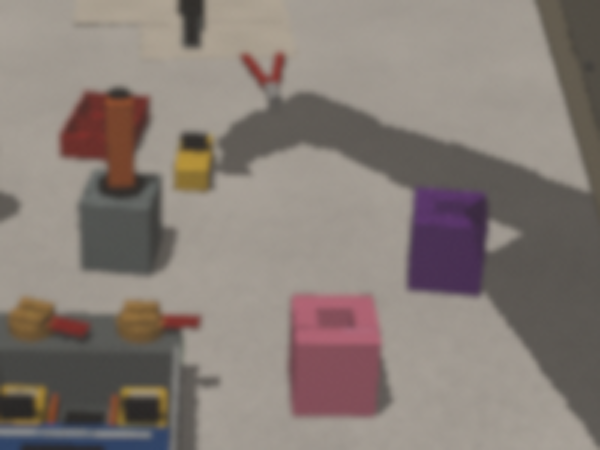

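The last pack is at the same side pixel as before, crop (193,162). Two packs sit flat in the outer bays.

```bash

python3 -m creep '{"hand":[40,40,40,40,40],"delta_pos":[[0,0,0.035],[0,0,0.035],[0,0,0.035],[0,0,0.03],[0,0,0.0235]],"turn":[0,0,0,0,0]}' 
python3 -m creep '{"hand":[40,40,0,0,0],"delta_pos":[[0,0,0],[0,0,0],[0,0,0],[0,0,0],[0,0,0]],"turn":[0,0,0,0,0]}' 60
python3 -m creep '{"hand":[0,0,0,0,0],"delta_pos":[[0,0,0],[0,0,-0.02],[0,0,-0.035],[0,0,-0.035],[0,0,-0.035]],"turn":[0,0,0,0,0]}' 
python3 -m creep '{"hand":[0,0,0,0,0],"delta_pos":[[0,0,-0.03],[0,0,0],[0,0,0],[0,0,0],[0,0,0]],"turn":[0,0,0,0,0]}' 
bash p.sh "plan(.5,-.1,.17,98.8)"; bash p.sh "
import plan
s=dict(env.get_state()); s['tcp_pos']=np.array([.5,-.1,.17]); env2=env
plan.st=lambda:s
plan.plan(*d2w(0,-28),.17,98.8)"
```

```text
clock: 28.93
tcp_pos: [0.5711, -0.3311, 0.0428]
orientation: [-0.001, -0.049, 0.999, 0.001]
wrist_force: [-0.2, 0.5, -0.9]
finger_gap: 0.0402
clock: 29.35
tcp_pos: [0.5728, -0.3325, 0.0466]
orientation: [0.001, -0.049, 0.999, -0.001]
wrist_force: [0.4, 1.0, -1.3]
finger_gap: 0.0101
clock: 29.77
tcp_pos: [0.5714, -0.3316, 0.1454]
orientation: [-0.001, -0.049, 0.999, 0.0]
wrist_force: [-0.0, 0.8, -0.3]
finger_gap: 0.0101
clock: 30.18
tcp_pos: [0.5709, -0.3313, 0.1667]
orientation: [-0.001, -0.049, 0.999, 0.001]
wrist_force: [-0.2, -0.1, -2.3]
finger_gap: 0.0103
t 30.18 tcp [ 0.5709 -0.3313  0.1667] yaw y-axis 95.58 z [-0.003  0.002 -1.   ] F [-0.2 -0.1 -2.3] M [-0.   -0.02 -0.06] gap 0.0103 q [-0.65  0.51  0.16  1.22 -0.   -0.74]
target [ 0.5  -0.1   0.17 98.8 ] turn units -0.644 delta units (after turn) [ 0.0434  0.2993 -0.0041] min rows@30mm 8.0
target [ 0.582   0.1524  0.17   98.8   ] turn units -0.644 delta units (after turn) [-0.1495  0.2961 -0.    ] min rows@30mm 8.0
```

```bash

python3 -m creep '{"hand":[0,0,0,0,0],"delta_pos":[[0,0,0],[0.0044,0.03,0],[0.0043,0.03,0],[0.0044,0.03,0],[0.0043,0.03,0]],"turn":[-0.64,0,0,0,0]}' >/dev/null
python3 -m creep '{"hand":[0,0,0,0,0],"delta_pos":[[0.0043,0.03,0],[0.0044,0.03,0],[0.0043,0.03,0],[0.0044,0.03,0],[0.0043,0.03,0]],"turn":[0,0,0,0,0]}' >/dev/null
python3 -m creep '{"hand":[0,0,0,0,0],"delta_pos":[[0.0043,0.0293,0],[-0.015,0.0296,0],[-0.015,0.0296,0],[-0.015,0.0296,0],[-0.015,0.0296,0]],"turn":[0,0,0,0,0]}' >/dev/null
python3 -m creep '{"hand":[0,0,0,0,0],"delta_pos":[[-0.015,0.0296,0],[-0.015,0.0296,0],[-0.015,0.0296,0],[-0.015,0.0296,0],[-0.015,0.0296,0]],"turn":[0,0,0,0,0]}' >/dev/null
python3 -m creep '{"hand":[0,0,0,0,0],"delta_pos":[[-0.0145,0.0297,0],[0,0,0],[0,0,0],[0,0,0],[0,0,0]],"turn":[0,0,0,0,0]}'
bash p.sh "plan(*d2w(0,-28),.06,98.8)"
```

```text
clock: 32.27
tcp_pos: [0.5823, 0.1508, 0.1678]
orientation: [-0.001, -0.076, 0.997, -0.0]
wrist_force: [-0.5, -0.2, -1.8]
finger_gap: 0.0104
t 32.27 tcp [0.5823 0.1508 0.1678] yaw y-axis 98.73 z [-0.002 -0.001 -1.   ] F [-0.5 -0.2 -1.8] M [ 0.02 -0.    0.01] gap 0.0104 q [ 0.12  0.4  -0.02  1.16 -0.   -0.03]
target [ 0.582   0.1524  0.06   98.8   ] turn units -0.014 delta units (after turn) [0.     0.0021 0.1347] min rows@30mm 4.0
```

```bash

python3 -m creep '{"hand":[0,0,0,0,0],"delta_pos":[[0,0.002,0.03],[0,0,0.03],[0,0,0.03],[0,0,0.025],[0,0,0.013]],"turn":[0,0,0,0,0]}'
python3 -m creep '{"hand":[0,0,0,0,0],"delta_pos":[[0,0,0.007],[0,0,0.003],[0,0,0.002],[0,0,0],[0,0,0]],"turn":[0,0,0,0,0]}'
bash p.sh "plan(*d2w(0,-28),.055,98.8)"
```

```text
clock: 32.68
tcp_pos: [0.5808, 0.1517, 0.0635]
orientation: [-0.002, -0.076, 0.997, -0.0]
wrist_force: [-1.4, -1.0, -1.0]
finger_gap: 0.0102
clock: 33.1
tcp_pos: [0.5837, 0.1533, 0.0579]
orientation: [0.001, -0.077, 0.997, -0.0]
wrist_force: [-0.2, 0.4, -1.5]
finger_gap: 0.0105
t 33.1 tcp [0.5837 0.1533 0.0579] yaw y-axis 98.78 z [ 0.002  0.    -1.   ] F [-0.2  0.4 -1.5] M [-0.04 -0.02  0.04] gap 0.0105 q [ 0.12  0.48 -0.18  0.91 -0.   -0.03]
target [ 0.582   0.1524  0.055  98.8   ] turn units -0.004 delta units (after turn) [ 0.0023 -0.0008  0.0036] min rows@30mm 1.0
```

```bash

python3 -m creep '{"hand":[0,0,0,0,0],"delta_pos":[[0,0,0.0015],[0,0,0.0015],[0,0,0.0005],[0,0,0],[0,0,0]],"turn":[0,0,0,0,0]}'
```

```text
clock: 33.52
tcp_pos: [0.5832, 0.1534, 0.0545]
orientation: [0.001, -0.077, 0.997, -0.0]
wrist_force: [-0.9, -0.3, 3.6]
finger_gap: 0.0101
```

```bash

python3 -m creep '{"hand":[30,30,30,30,30],"delta_pos":[[0,0,0],[0,0,0],[0,0,0],[0,0,-0.01],[0,0,-0.03]],"turn":[0,0,0,0,0]}' >/dev/null
python3 -m creep '{"hand":[40,40,40,40,40],"delta_pos":[[0,0,-0.04],[0,0,-0.04],[0,0,-0.02],[0,0,0],[0,0,0]],"turn":[0,0,0,0,0]}'
python3 -m creep '{"hand":[40,40,40,40,40],"delta_pos":[[0,0.03,0],[0,0.035,0],[0,0.035,0],[0,0.0325,0],[0,0,0]],"turn":[0,0,0,0,0]}'
python3 - <<'E'
from packs import *
c=cam("top"); save(c,"t9.png",(160,340,150,450),2.6);packs(c)
c=cam("side"); save(c,"s9.png",(220,400,200,400),3)
E
bash p.sh "plan(*d2w(0,77.5),.087,98.8)"
```

```text
clock: 34.35
tcp_pos: [0.5838, 0.1534, 0.1676]
orientation: [0.002, -0.077, 0.997, 0.0]
wrist_force: [-1.0, 0.7, -1.1]
finger_gap: 0.0399
clock: 34.77
tcp_pos: [0.5646, 0.2618, 0.164]
orientation: [-0.002, -0.079, 0.997, 0.0]
wrist_force: [0.7, -0.3, -0.0]
finger_gap: 0.0399
pack [582.4 154.4] [135.   84.1] 8.5 1265
t 34.87 tcp [0.5654 0.2587 0.1642] yaw y-axis 98.9 z [-0.003 -0.001 -1.   ] F [ 0.  -0.4 -0.7] M [-0.03 -0.01 -0.  ] gap 0.0402 q [ 0.3   0.44  0.03  1.17 -0.    0.14]
target [ 0.5658  0.2567  0.087  98.8   ] turn units 0.021 delta units (after turn) [-0.0002 -0.0025  0.0964] min rows@30mm 3.0
```

View pics/t9.png

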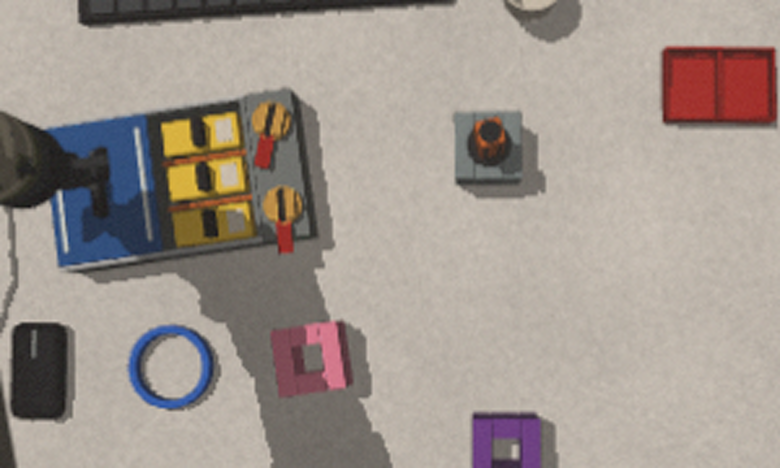

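View pics/s9.png

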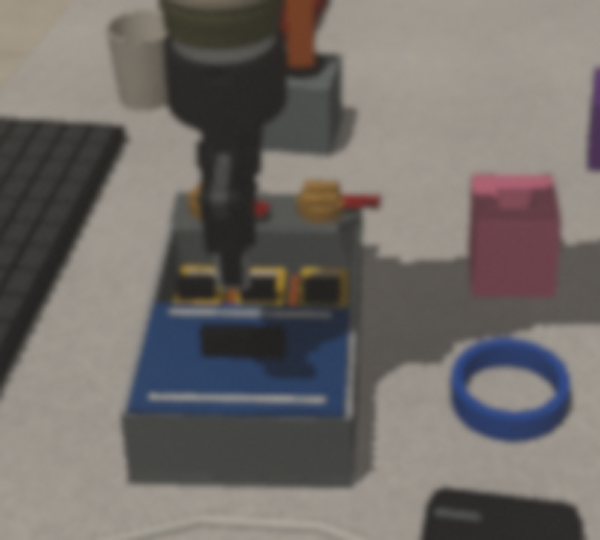

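All three packs lie in their own bays. I'll check their heights, then grip the bar and shut the cover.

```bash

python3 - <<'E'
from cloud import *
from plan import DC,DY
c=cam("top");P=cloud(c);Z=P[:,:,2]
a=np.radians(DY);Rm=np.array([[np.cos(a),-np.sin(a)],[np.sin(a),np.cos(a)]])
L=(P[...,:2]-DC)@Rm*1000
for b in(-50,0,50):
    for y0,y1 in((-65,-45),(-12,8)):
        k=(abs(L[...,0]-b)<14)&(L[...,1]>y0)&(L[...,1]<y1)&(Z>.02)&(Z<.062); print(b,(y0,y1),np.median(Z[k]),np.polyfit(L[k][:,0],Z[k]*1000,1)[0],k.sum())
    k=(abs(L[...,0]-b)<20)&(abs(L[...,1]+28)<20)&(Z>.048)&(Z<.064);print(" rib",L[k].mean(0),np.percentile(Z[k],90))
E
python3 -m creep '{"hand":[40,40,40,40,40],"delta_pos":[[0,-0.0025,0.03],[0,0,0.03],[0,0,0.02],[0,0,0.01],[0,0,0.005]],"turn":[0.02,0,0,0,0]}'
python3 -m creep '{"hand":[40,0,0,0,0],"delta_pos":[[0,0,0],[0,0,0],[0,0,0],[0,0,0],[0,0,0]],"turn":[0,0,0,0,0]}' 40
bash p.sh "plan(*d2w(0,-28),.087,98.8)"
```

```text
-50 (-65, -45) 0.03797995682390187 -0.011465051752304216 69
-50 (-12, 8) 0.03692918700473624 0.04191488930056736 72
 rib [-49.2446 -26.663 ] 0.06001491814858635
0 (-65, -45) 0.03795286978228851 -0.04074313013452657 72
0 (-12, 8) 0.03774344869838786 -0.05253620657623489 70
 rib [  1.261  -26.6559] 0.062008514116590696
50 (-65, -45) 0.037275588114971 -0.013914083767150075 68
50 (-12, 8) 0.03745777034836317 0.0046826633936561364 71
 rib [ 46.92   -26.7961] 0.06111100545570995
clock: 35.33
tcp_pos: [0.5659, 0.2545, 0.0879]
orientation: [-0.002, -0.075, 0.997, -0.001]
wrist_force: [-0.2, 0.8, 0.4]
finger_gap: 0.0401
clock: 35.75
tcp_pos: [0.5679, 0.2562, 0.0913]
orientation: [0.001, -0.076, 0.997, 0.0]
wrist_force: [0.2, -0.8, 4.6]
finger_gap: 0.011
t 35.75 tcp [0.5679 0.2562 0.0913] yaw y-axis 98.68 z [ 0.003  0.    -1.   ] F [ 0.2 -0.8  4.6] M [-0.13  0.04 -0.07] gap 0.011 q [ 0.3   0.48 -0.08  1.01 -0.    0.14]
target [ 0.582   0.1524  0.087  98.8   ] turn units -0.024 delta units (after turn) [ 0.0024 -0.1309  0.0054] min rows@30mm 4.0
```

```bash

python3 -m creep '{"hand":[0,0,0,0,0],"delta_pos":[[0,-0.01,0],[0,-0.02,0],[0,-0.022,0],[0,-0.022,0],[0,-0.022,0]],"turn":[0,0,0,0,0]}' 
python3 -m creep '{"hand":[0,0,0,0,0],"delta_pos":[[0,-0.02,0],[0,-0.01,0],[0,-0.004,0],[0,-0.002,0],[0,-0.001,0]],"turn":[0,0,0,0,0]}' 
python3 -m creep '{"hand":[0,0,0,0,0],"delta_pos":[[0,-0.001,0],[0,-0.001,0],[0,0,0],[0,0,0],[0,0,0]],"turn":[0,0,0,0,0]}' 
bash p.sh "plan(*d2w(0,-28),.087,98.8)"
```

```text
clock: 36.17
tcp_pos: [0.5795, 0.18, 0.0913]
orientation: [0.001, -0.076, 0.997, 0.001]
wrist_force: [-0.7, 2.7, 4.8]
finger_gap: 0.0112
clock: 36.58
tcp_pos: [0.5838, 0.1516, 0.0913]
orientation: [0.001, -0.076, 0.997, 0.002]
wrist_force: [-0.6, 6.3, 6.2]
finger_gap: 0.0108
clock: 37.0
tcp_pos: [0.5838, 0.1515, 0.0913]
orientation: [0.001, -0.077, 0.997, 0.002]
wrist_force: [-1.1, 8.1, 6.3]
finger_gap: 0.0109
t 37.0 tcp [0.5838 0.1515 0.0913] yaw y-axis 98.79 z [ 0.002  0.005 -1.   ] F [-1.1  8.1  6.3] M [ 1.58  0.25 -0.1 ] gap 0.0109 q [ 0.12  0.45 -0.14  0.98  0.   -0.03]
target [ 0.582   0.1524  0.087  98.8   ] turn units -0.003 delta units (after turn) [0.0021 0.0015 0.0054] min rows@30mm 1.0
```

```bash

python3 -m creep '{"hand":[35,35,35,35,35],"delta_pos":[[0,0.0015,0],[0,0,0],[0,0,0],[0,0,-0.02],[0,0,-0.03]],"turn":[0,0,0,0,0]}' >/dev/null
python3 -m creep '{"hand":[50,50,50,50,50],"delta_pos":[[0,0,-0.035],[0,0,-0.035],[0,0,-0.035],[0,0,-0.025],[0,0,0]],"turn":[0,0,0,0,0]}'
python3 - <<'E'
from cloud import *
from plan import DC,DY
c=cam("top"); P=cloud(c);Z=P[:,:,2]
save(c,"t10.png",(190,250,150,360),3.8)
for z0,z1,nm in((.15,.2,"handle top"),(.172,.2,"end"),(.07,.0805,"stand"),(.081,.09,"flange")):
    k=(Z>z0)&(Z<z1); k[:190]=0;k[245:]=0;k[:,:310]=0;k[:,370:]=0
    r=cv2.minAreaRect(P[k][:,:2].astype(np.float32)*1000); print(nm,r,np.median(Z[k]),k.sum(),P[k].mean(0))
# colour image rectangle of handle top black square
a=np.radians(DY);Rm=np.array([[np.cos(a),-np.sin(a)],[np.sin(a),np.cos(a)]])
L=(P[...,:2]-DC)@Rm*1000
I=c["pixels"].astype(int)
k=(I[...,2]>1.4*I[...,0])&(Z>.06)&(abs(L[...,0])<60)&(abs(L[...,1])<134)
print("cover y",np.percentile(L[k][:,1],[1,99]))
E
bash p.sh "plan(.614,-.150,.24,105.2)"
```

```text
clock: 37.83
tcp_pos: [0.5853, 0.1502, 0.2389]
orientation: [0.004, -0.075, 0.997, -0.0]
wrist_force: [0.3, -0.4, 0.3]
finger_gap: 0.0502
handle top ((613.44873046875, -150.1234893798828), (26.45830726623535, 25.93980598449707), 14.458073616027832) 0.17671933634072645 118 [ 0.6122 -0.15    0.1758]
end ((613.6814575195312, -150.20777893066406), (26.049726486206055, 25.66036033630371), 14.458073616027832) 0.17735630373029077 103 [ 0.6132 -0.1499  0.1776]
stand ((614.3831787109375, -149.6497344970703), (71.38317108154297, 67.92391204833984), 0.21282677352428436) 0.07704295737066158 388 [ 0.614  -0.1489  0.0769]
flange ((613.8242797851562, -148.18087768554688), (62.53285217285156, 67.1423568725586), 3.4468443393707275) 0.08311071713460327 103 [ 0.6077 -0.1483  0.0835]
cover y [-83.0026  27.5135]
t 37.88 tcp [0.5846 0.1502 0.2365] yaw y-axis 98.66 z [ 0.005  0.    -1.   ] F [-0.3 -0.4 -0.3] M [-0.01 -0.01 -0.02] gap 0.0501 q [ 0.12  0.37  0.11  1.31 -0.   -0.03]
target [  0.614  -0.15    0.24  105.2  ] turn units -1.308 delta units (after turn) [ 0.0629 -0.3717 -0.0044] min rows@30mm 10.0
```

View pics/t10.png

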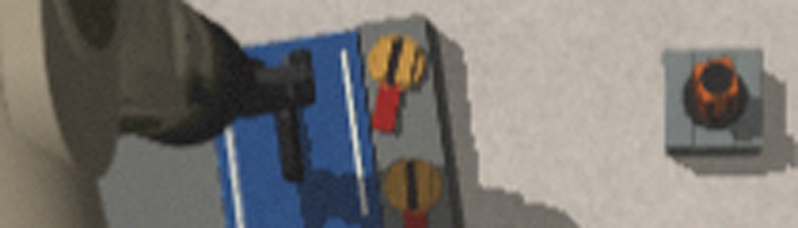

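```bash

python3 -m creep '{"hand":[55,55,55,55,55],"delta_pos":[[0,0,-0.004],[0,0,0],[0.0052,-0.031,0],[0.0052,-0.031,0],[0.0052,-0.031,0]],"turn":[-0.6,-0.57,0,0,0]}' >/dev/null
python3 -m creep '{"hand":[55,55,55,55,55],"delta_pos":[[0.0052,-0.031,0],[0.0052,-0.031,0],[0.0052,-0.031,0],[0.0052,-0.031,0],[0.0052,-0.031,0]],"turn":[0,0,0,0,0]}' >/dev/null
python3 -m creep '{"hand":[55,55,55,55,55],"delta_pos":[[0.0052,-0.031,0],[0.0052,-0.031,0],[0.0052,-0.031,0],[0.0052,-0.031,0],[0,0,0]],"turn":[0,0,0,0,0]}' >/dev/null
python3 -m creep '{"hand":[55,55,55,55,55],"delta_pos":[[0,0,0],[0,0,0],[0,0,0],[0,0,0],[0,0,0]],"turn":[0,0,0,0,0]}'
bash p.sh "plan(.6136,-.150,.127,104.5)"
```

```text
clock: 39.55
tcp_pos: [0.6094, -0.1491, 0.2371]
orientation: [-0.0, -0.127, 0.992, -0.0]
wrist_force: [-0.3, -0.3, 0.1]
finger_gap: 0.055
t 39.55 tcp [ 0.6094 -0.1491  0.2371] yaw y-axis 104.62 z [-0. -0. -1.] F [-0.3 -0.3  0.1] M [ 0.01 -0.05 -0.03] gap 0.055 q [-0.37  0.42  0.19  1.34 -0.   -0.62]
target [  0.6136  -0.15     0.127  104.5   ] turn units 0.023 delta units (after turn) [-0.0048 -0.0024  0.1377] min rows@30mm 4.0
```

```bash

python3 -m creep '{"hand":[55,55,55,55,55],"delta_pos":[[-0.0048,-0.0024,0],[0,0,0.02],[0,0,0.03],[0,0,0.03],[0,0,0.025]],"turn":[0.02,0,0,0,0]}' >/dev/null
python3 -m creep '{"hand":[55,55,55,55,55],"delta_pos":[[0,0,0.02],[0,0,0.01],[0,0,0.0025],[0,0,0],[0,0,0]],"turn":[0,0,0,0,0]}' 
bash p.sh "plan(.6136,-.150,.127,104.5)"
python3 -m creep '{"hand":[0,0,0,0,0],"delta_pos":[[0,0,0],[0,0,0],[0,0,0],[0,0,0],[0,0,0]],"turn":[0,0,0,0,0]}' 80
bash p.sh "st()"
```

```text
clock: 40.38
tcp_pos: [0.6144, -0.1512, 0.1283]
orientation: [0.001, -0.126, 0.992, -0.0]
wrist_force: [-0.2, -0.2, 0.5]
finger_gap: 0.0549
t 40.38 tcp [ 0.6144 -0.1512  0.1283] yaw y-axis 104.45 z [ 0.002 -0.001 -1.   ] F [-0.2 -0.2  0.5] M [ 0.05 -0.04 -0.01] gap 0.0549 q [-0.37  0.47  0.    1.1  -0.   -0.62]
target [  0.6136  -0.15     0.127  104.5   ] turn units -0.011 delta units (after turn) [0.0007 0.0017 0.0016] min rows@30mm 1.0
clock: 40.8
tcp_pos: [0.6144, -0.1513, 0.1285]
orientation: [0.001, -0.126, 0.992, -0.001]
wrist_force: [0.3, 1.0, 5.0]
finger_gap: 0.025
t 40.8 tcp [ 0.6144 -0.1513  0.1285] yaw y-axis 104.43 z [ 0.002 -0.001 -1.   ] F [0.3 1.  5. ] M [0.08 0.08 0.02] gap 0.025 q [-0.37  0.47  0.    1.1   0.   -0.62]
```

```bash

python3 -m creep '{"hand":[0,0,0,0,0],"delta_pos":[[0,0,-0.01],[0,0,-0.02],[0,0,-0.03],[0,0,-0.03],[0,0,-0.03]],"turn":[0,0,0,0,0]}' 
python3 -m creep '{"hand":[0,0,0,0,0],"delta_pos":[[0,0,-0.02],[0,0,0],[0,0,0],[0,0,0],[0,0,0]],"turn":[0,0,0,0,0]}' 
bash p.sh "plan(*d2w(-45,-110),.236,104.5)"
python3 - <<'E'
from h import *
c=cam("side"); save(c,"s11.png",(160,290,230,380),4)
for t in("driver_tip","driver"):
  for d in env.pinpoint("side",t): print(t,d)
c=cam("top");save(c,"t11.png",(180,270,230,380),4)
for d in env.pinpoint("top","driver_tip"): print(d)
E
```

```text
clock: 41.22
tcp_pos: [0.6129, -0.1508, 0.2237]
orientation: [-0.001, -0.126, 0.992, 0.0]
wrist_force: [1.3, -0.9, -1.3]
finger_gap: 0.0253
clock: 41.63
tcp_pos: [0.6127, -0.1507, 0.237]
orientation: [-0.002, -0.126, 0.992, 0.001]
wrist_force: [0.1, -0.1, -1.3]
finger_gap: 0.0251
t 41.63 tcp [ 0.6127 -0.1507  0.237 ] yaw y-axis 104.43 z [-0.003  0.001 -1.   ] F [ 0.1 -0.1 -1.3] M [-0.01 -0.02  0.  ] gap 0.0251 q [-0.37  0.43  0.2   1.35 -0.   -0.62]
target [  0.5501   0.0645   0.236  104.5   ] turn units -0.014 delta units (after turn) [0.0084 0.28   0.0013] min rows@30mm 8.0
driver_tip {'location': [230.6, 295.9], 'score': 0.57}
driver {'location': [228.7, 297.9], 'score': 0.55}
driver {'location': [239.9, 302.6], 'score': 0.36}
driver {'location': [355.4, 371.3], 'score': 0.36}
```

View pics/s11.png

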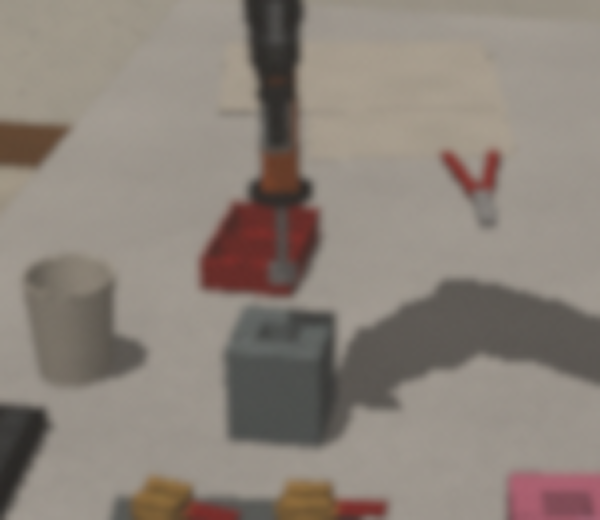

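View pics/t11.png

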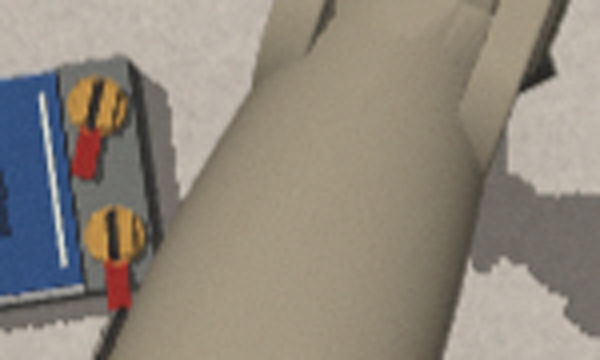

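```bash

cat > slots.py <<'E'
from cloud import *
from plan import DC,DY,d2w
def slots(c,save_=None):
    I=c["pixels"].astype(float)
    for nm,x in(("slot0",-45),("slot1",45)):
        w=d2w(x,-110); rc=proj(c,[w[0],w[1],.086])[0]
        # sample grid on plane z=.086, 0.5mm, dock axes
        g=np.arange(-20,20.1,.5); X,Y=np.meshgrid(g,g)
        a=np.radians(DY); Px=w[0]+(np.cos(a)*X-np.sin(a)*Y)/1000; Py=w[1]+(np.sin(a)*X+np.cos(a)*Y)/1000
        pr=proj(c,np.stack([Px.ravel(),Py.ravel(),np.full(X.size,.086)],1)).astype(np.float32)
        S=cv2.remap(c["pixels"],pr[:,1].reshape(X.shape),pr[:,0].reshape(X.shape),cv2.INTER_CUBIC).astype(float)
        br=S[...,0]; k=(np.hypot(X,Y)<12)
        wt=np.clip(130-br,0,None)*k
        # remove other dark: keep near main
        m=wt.sum(); mx,my=(wt*X).sum()/m,(wt*Y).sum()/m
        C=np.cov(np.stack([X.ravel(),Y.ravel()]),aweights=wt.ravel()); ev,V=np.linalg.eigh(C); v=V[:,1]*np.sign(V[0,1])
        ang=np.degrees(np.arctan2(v[1],v[0]))
        print(nm,"offset dock mm",round(mx,2),round(my,2),"slot yaw in dock deg",round(ang,2),"ev",ev)
        cv2.imwrite("pics/%s_%s.png"%(nm,save_ or "a"),cv2.resize(S[::-1,:,::-1].astype(np.uint8),None,fx=4,fy=4))
if __name__=="__main__":
    c=cam("top"); slots(c)
    s=cam("side"); print("pred tip side",proj(s,[.6127,-.1507,.1165]),s["fx"])
E
python3 slots.py; python3 -c "
import cv2,numpy as np
cv2.imwrite('pics/sl.png',np.hstack([cv2.imread('pics/slot%d_a.png'%i) for i in(0,1)]))"
```

```text
slot0 offset dock mm -0.31 0.41 slot yaw in dock deg -3.37 ev [ 3.0604 47.3101]
slot1 offset dock mm 0.34 0.01 slot yaw in dock deg -20.63 ev [ 3.0612 46.5297]
pred tip side [[231.0005 299.8914]] 444.59975235921144
```

View pics/sl.png

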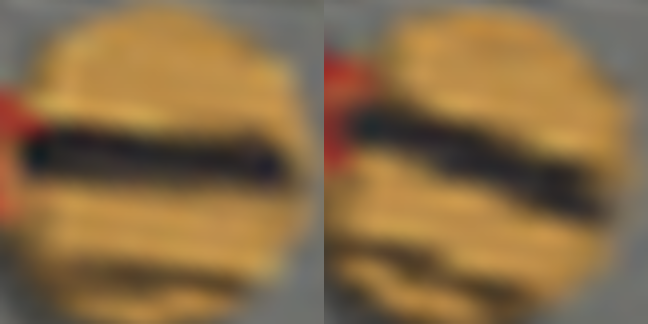

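```bash

python3 -m creep '{"hand":[0,0,0,0,0],"delta_pos":[[0,0,0],[0,0,0],[0,0,0],[0,0,0],[0,0,0]],"turn":[0.95,0.94,0,0,0]}' 
bash p.sh "plan(*d2w(-45.2,-109.8),.236,95.0)"
```

```text
clock: 42.4
tcp_pos: [0.6136, -0.151, 0.2391]
orientation: [0.0, -0.044, 0.999, -0.0]
wrist_force: [0.5, 0.0, -1.3]
finger_gap: 0.0254
t 42.4 tcp [ 0.6136 -0.151   0.2391] yaw y-axis 95.1 z [ 0. -0. -1.] F [ 0.5  0.  -1.3] M [-0.04 -0.01 -0.05] gap 0.0254 q [-0.37  0.43  0.21  1.35 -0.   -0.46]
target [ 0.5498  0.0647  0.236  95.    ] turn units 0.019 delta units (after turn) [0.0559 0.2755 0.0039] min rows@30mm 8.0
```

```bash

python3 -m creep '{"hand":[0,0,0,0,0],"delta_pos":[[0.0056,0.0275,0],[0.0056,0.0275,0],[0.0056,0.0275,0],[0.0056,0.0275,0],[0.0056,0.0275,0]],"turn":[0,0,0,0,0]}'  >/dev/null
python3 -m creep '{"hand":[0,0,0,0,0],"delta_pos":[[0.0056,0.0275,0],[0.0056,0.0275,0],[0.0056,0.0275,0],[0.0056,0.0275,0],[0.0056,0.0275,0]],"turn":[0,0,0,0,0]}'  >/dev/null
python3 -m creep '{"hand":[0,0,0,0,0],"delta_pos":[[0,0,0.005],[0,0,0.005],[0,0,0],[0,0,0],[0,0,0]],"turn":[0.02,0,0,0,0]}' 
bash p.sh "plan(*d2w(-45.2,-109.8),.202,95.0)"
python3 - <<'E'
from h import *
c=cam("side"); save(c,"s12.png",(230,310,250,370),6)
s=env.get_state(); t=s["tcp_pos"]; print(proj(c,t-np.array([0,0,.1205])))
E
```

```text
clock: 43.65
tcp_pos: [0.5502, 0.0634, 0.2309]
orientation: [-0.0, -0.042, 0.999, -0.0]
wrist_force: [0.7, -0.2, -1.5]
finger_gap: 0.025
t 43.65 tcp [0.5502 0.0634 0.2309] yaw y-axis 94.83 z [-0. -0. -1.] F [ 0.7 -0.2 -1.5] M [-0.   -0.01 -0.03] gap 0.025 q [-0.03  0.28 -0.03  1.26 -0.   -0.11]
target [ 0.5498  0.0647  0.202  95.    ] turn units -0.034 delta units (after turn) [0.0003 0.0016 0.0362] min rows@30mm 1.0
[[275.0584 306.115 ]]
```

View pics/s12.png

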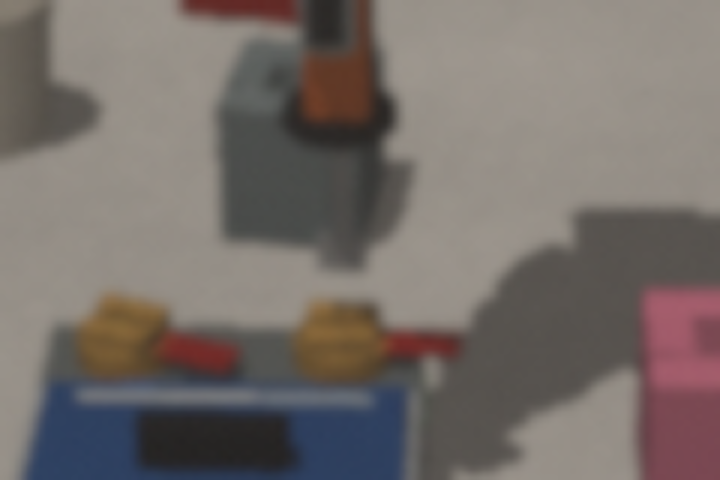

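```bash

python3 -m creep '{"hand":[0,0,0,0,0],"delta_pos":[[0.0003,0.0016,0.01],[0,0,0.01],[0,0,0.006],[0,0,0],[0,0,0]],"turn":[-0.02,0,0,0,0]}'
bash p.sh "plan(*d2w(-45.2,-109.8),.1995,95.0)"
```

```text
clock: 44.12
tcp_pos: [0.549, 0.0655, 0.2095]
orientation: [-0.001, -0.043, 0.999, 0.0]
wrist_force: [-0.0, 0.4, -0.5]
finger_gap: 0.0253
t 44.12 tcp [0.549  0.0655 0.2095] yaw y-axis 94.98 z [-0.002 -0.    -1.   ] F [-0.   0.4 -0.5] M [-0.05 -0.03  0.02] gap 0.0253 q [-0.03  0.28 -0.08  1.21 -0.   -0.11]
target [ 0.5498  0.0647  0.1995 95.    ] turn units -0.004 delta units (after turn) [-0.0009 -0.0011  0.0125] min rows@30mm 1.0
```

```bash

python3 -m creep '{"hand":[0,0,0,0,0],"delta_pos":[[-0.0006,-0.0007,0],[0,0,0.004],[0,0,0.003],[0,0,0],[0,0,0]],"turn":[0,0,0,0,0]}'
python3 -m creep '{"hand":[0,0,0,0,0],"delta_pos":[[0,0,0.003],[0,0,0.0015],[0,0,0],[0,0,0],[0,0,0]],"turn":[0,0,0,0,0]}'
bash p.sh "plan(*d2w(-45.2,-109.8),.1995,95.0)"
```

```text
clock: 44.53
tcp_pos: [0.5499, 0.065, 0.2045]
orientation: [-0.0, -0.044, 0.999, -0.0]
wrist_force: [0.3, -0.9, -1.3]
finger_gap: 0.0252
clock: 44.95
tcp_pos: [0.5501, 0.065, 0.2011]
orientation: [0.0, -0.043, 0.999, -0.0]
wrist_force: [0.1, -0.2, -1.3]
finger_gap: 0.0253
t 44.95 tcp [0.5501 0.065  0.2011] yaw y-axis 94.98 z [ 0. -0. -1.] F [ 0.1 -0.2 -1.3] M [-0.04  0.02  0.  ] gap 0.0253 q [-0.03  0.29 -0.09  1.19 -0.   -0.11]
target [ 0.5498  0.0647  0.1995 95.    ] turn units -0.003 delta units (after turn) [ 0.0003 -0.0004  0.002 ] min rows@30mm 1.0
```

```bash

python3 -m creep '{"hand":[0,0,0,0,0],"delta_pos":[[0,0,0],[0,0,0],[0,0,0],[0,0,0],[0,0,0]],"turn":[0.8,0.8,0.8,0.8,0.8]}'
bash p.sh "st()"
python3 -m creep '{"hand":[0,0,0,0,0],"delta_pos":[[0,0,0],[0,0,0],[0,0,0],[0,0,0],[0,0,0]],"turn":[0.8,0.8,0.8,0.8,0.8]}'
bash p.sh "st()"
```

```text
clock: 45.37
tcp_pos: [0.5498, 0.0636, 0.2011]
orientation: [-0.0, 0.133, 0.991, -0.002]
wrist_force: [-0.8, -4.0, -1.7]
finger_gap: 0.0247
t 45.37 tcp [0.5498 0.0636 0.2011] yaw y-axis 74.75 z [-0.001 -0.004 -1.   ] F [-0.8 -4.  -1.7] M [-1.29  0.29  0.14] gap 0.0247 q [-0.03  0.29 -0.09  1.19 -0.    0.24]
clock: 45.78
tcp_pos: [0.5496, 0.0635, 0.2011]
orientation: [0.0, 0.303, 0.953, -0.002]
wrist_force: [-1.1, -4.9, -0.9]
finger_gap: 0.0253
t 45.78 tcp [0.5496 0.0635 0.2011] yaw y-axis 54.75 z [-0.001 -0.004 -1.   ] F [-1.1 -4.9 -0.9] M [-1.38  0.48  0.08] gap 0.0253 q [-0.03  0.29 -0.09  1.19 -0.    0.59]
```

```bash

python3 -m creep '{"hand":[0,0,0,0,0],"delta_pos":[[0,0,0],[0,0,0],[0,0,0],[0,0,0],[0,0,0]],"turn":[0.8,0.8,0.8,0.8,0.8]}' >/dev/null
python3 -m creep '{"hand":[0,0,0,0,0],"delta_pos":[[0,0,0],[0,0,0],[0,0,0],[0,0,0],[0,0,0]],"turn":[0.8,0.8,0.8,0.8,0.8]}'
bash p.sh "st()"
python3 -m creep '{"hand":[0,0,0,0,0],"delta_pos":[[0,0,0],[0,0,0],[0,0,0],[0,0,0],[0,0,0]],"turn":[0.6,0.6,0.6,0,0]}'
bash p.sh "st()"
```

```text
clock: 46.62
tcp_pos: [0.5491, 0.0637, 0.2011]
orientation: [0.0, 0.61, 0.792, -0.002]
wrist_force: [-2.3, -3.3, 1.2]
finger_gap: 0.0251
t 46.62 tcp [0.5491 0.0637 0.2011] yaw y-axis 14.76 z [-0.002 -0.003 -1.   ] F [-2.3 -3.3  1.2] M [-1.21  0.82  0.05] gap 0.0251 q [-0.03  0.29 -0.09  1.19 -0.    1.29]
clock: 47.03
tcp_pos: [0.5491, 0.0639, 0.2011]
orientation: [0.0, 0.669, 0.743, -0.002]
wrist_force: [-3.5, -3.3, 0.4]
finger_gap: 0.0256
t 47.03 tcp [0.5491 0.0639 0.2011] yaw y-axis 6.03 z [-0.002 -0.003 -1.   ] F [-3.5 -3.3  0.4] M [-1.38  1.07  0.07] gap 0.0256 q [-0.03  0.29 -0.09  1.19 -0.    1.44]
```

```bash

python3 -m creep '{"hand":[0,0,0,0,0],"delta_pos":[[0,0,0],[0,0,0],[0,0,0],[0,0,0],[0,0,0]],"turn":[0.6,0.6,0,0,0]}'
bash p.sh "st()"
python3 -m creep '{"hand":[0,0,0,0,0],"delta_pos":[[0,0,0],[0,0,0],[0,0,0],[0,0,0],[0,0,0]],"turn":[0.5,0.4,0,0,0]}'
bash p.sh "st()"
python3 - <<'E'
from h import *
c=cam("side"); save(c,"s13.png",(230,310,250,370),6)
E
```

```text
clock: 47.45
tcp_pos: [0.5491, 0.064, 0.201]
orientation: [0.0, 0.707, 0.707, -0.002]
wrist_force: [-3.0, -3.4, 0.8]
finger_gap: 0.0253
t 47.45 tcp [0.5491 0.064  0.201 ] yaw y-axis 0.05 z [-0.002 -0.003 -1.   ] F [-3.  -3.4  0.8] M [-1.3   1.05  0.07] gap 0.0253 q [-0.03  0.29 -0.09  1.19 -0.    1.54]
clock: 47.87
tcp_pos: [0.5491, 0.064, 0.201]
orientation: [0.0, 0.734, 0.679, -0.002]
wrist_force: [-3.3, -3.5, 0.8]
finger_gap: 0.0251
t 47.87 tcp [0.5491 0.064  0.201 ] yaw y-axis -4.44 z [-0.002 -0.003 -1.   ] F [-3.3 -3.5  0.8] M [-1.3   1.02  0.09] gap 0.0251 q [-0.03  0.29 -0.09  1.19 -0.    1.62]
```

View pics/s13.png

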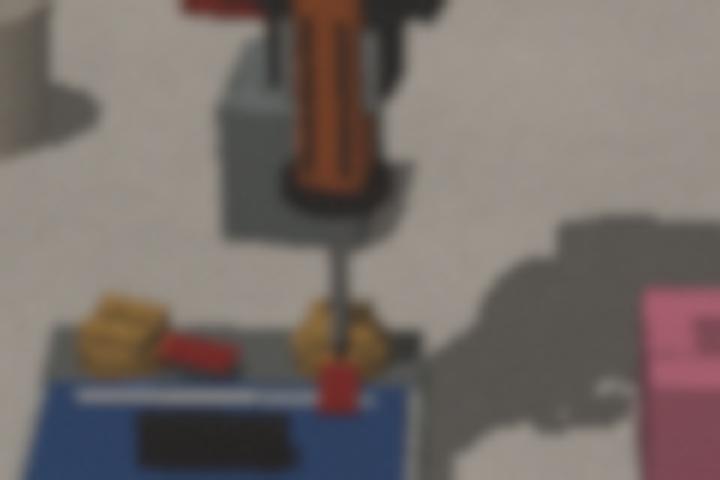

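```bash

python3 -m creep '{"hand":[0,0,0,0,0],"delta_pos":[[0,0,0],[0,0,0],[0,0,0],[0,0,0],[0,0,0]],"turn":[0.3,0.3,0,0,0]}' >/dev/null
bash p.sh "st()"
python3 -m creep '{"hand":[0,0,0,0,0],"delta_pos":[[0,0,0],[0,0,0],[0,0,0],[0,0,0],[0,0,0]],"turn":[0.3,0.3,0,0,0]}' >/dev/null
bash p.sh "st()"
python3 - <<'E'
from h import *
c=cam("top"); save(c,"t14.png",(190,260,210,300),7)
E
```

```text
t 48.33 tcp [0.549  0.064  0.2011] yaw y-axis -7.43 z [-0.002 -0.003 -1.   ] F [-3.4 -3.8  1.6] M [-1.35  1.05  0.15] gap 0.0249 q [-0.03  0.29 -0.09  1.19 -0.    1.67]
t 48.75 tcp [0.5489 0.064  0.2011] yaw y-axis -10.4 z [-0.002 -0.003 -1.   ] F [-3.3 -4.2  1.7] M [-1.33  1.22  0.33] gap 0.0249 q [-0.03  0.29 -0.09  1.19 -0.    1.72]
```

View pics/t14.png

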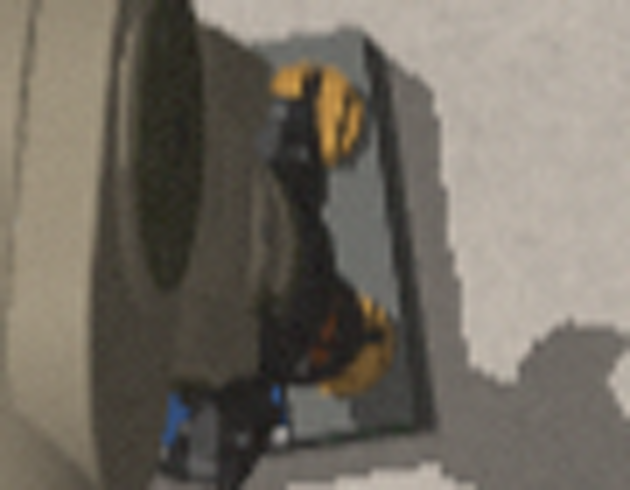

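```bash

python3 -m creep '{"hand":[0,0,0,0,0],"delta_pos":[[0,0,0],[0,0,0],[0,0,0],[0,0,0],[0,0,0]],"turn":[-1,-1,-0.8,0,0]}' >/dev/null
bash p.sh "st()"
python3 -m creep '{"hand":[0,0,0,0,0],"delta_pos":[[0,0,-0.005],[0,0,-0.01],[0,0,-0.015],[0,0,-0.015],[0,0,0]],"turn":[0,0,0,0,0]}' >/dev/null
bash p.sh "plan(*d2w(45.2,-109.9),.236,78.8)"
python3 - <<'E'
from h import *
c=cam("side"); save(c,"s15.png",(220,310,250,370),6)
E
```

```text
t 49.22 tcp [0.5498 0.0652 0.2009] yaw y-axis 3.43 z [-0.001  0.    -1.   ] F [-1.8 -0.4 -1.9] M [-0.21  0.46 -0.01] gap 0.0254 q [-0.03  0.29 -0.09  1.19  0.    1.48]
t 49.63 tcp [0.5519 0.0652 0.2405] yaw y-axis 3.46 z [ 0.006  0.    -1.   ] F [ 0.8 -0.6 -0.9] M [-0.   -0.04  0.01] gap 0.0252 q [-0.03  0.27 -0.02  1.28  0.    1.48]
target [ 0.6392  0.0784  0.236  78.8   ] turn units -15.068 delta units (after turn) [-0.1038  0.0374  0.0057] min rows@30mm 3.0
```

View pics/s15.png

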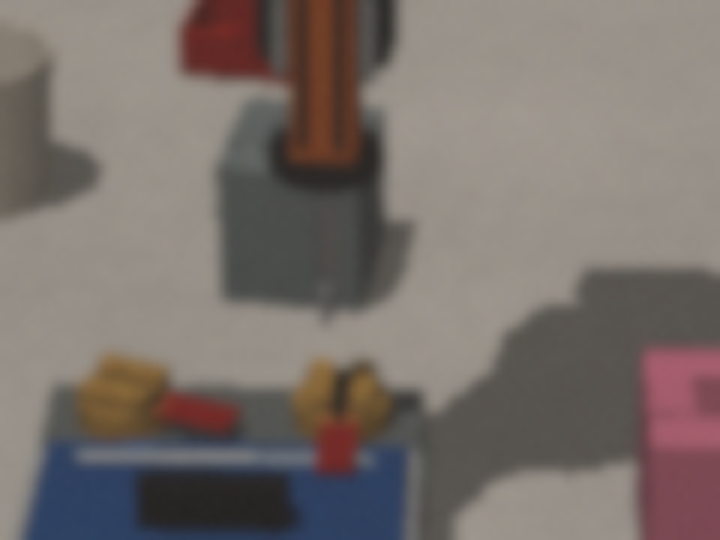

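```bash

python3 -m creep '{"hand":[0,0,0,0,0],"delta_pos":[[0,0,0],[0,0,0],[0,0,0],[0,0,0],[0,0,0]],"turn":[-1,-1,-1,-1,-1]}' >/dev/null
python3 -m creep '{"hand":[0,0,0,0,0],"delta_pos":[[0,0,0],[0,0,0],[0,0,0],[0,0,0],[0,0,0]],"turn":[-1,-1,-1,-1,-1]}' >/dev/null
python3 -m creep '{"hand":[0,0,0,0,0],"delta_pos":[[0,0,0],[0,0,0],[0,0,0],[0,0,0],[0,0,0]],"turn":[-1,-1,-1,-1,-1.07]}' >/dev/null || true
python3 -m creep '{"hand":[0,0,0,0,0],"delta_pos":[[-0.026,0.0094,0],[-0.026,0.0094,0],[-0.026,0.0094,0],[-0.0258,0.0092,0],[0,0,0]],"turn":[0,0,0,0,0]}' 
bash p.sh "plan(*d2w(45.2,-109.9),.2075,78.8)"
```

```text
clock: 50.93
tcp_pos: [0.6379, 0.0383, 0.2355]
orientation: [0.001, 0.314, 0.949, 0.0]
wrist_force: [-0.7, -0.8, -1.3]
finger_gap: 0.0253
t 50.93 tcp [0.6379 0.0383 0.2355] yaw y-axis 53.39 z [ 0.001 -0.    -1.   ] F [-0.7 -0.8 -1.3] M [-0.   -0.04  0.  ] gap 0.0253 q [-0.07  0.44  0.22  1.35 -0.    0.57]
target [ 0.6392  0.0784  0.2075 78.8   ] turn units -5.083 delta units (after turn) [0.0082 0.0495 0.035 ] min rows@30mm 2.0out of range; nothing moved
```

The third call was refused because 1.07 is out of range. I'll make up the missing turn.

```bash

python3 -m creep '{"hand":[0,0,0,0,0],"delta_pos":[[0,0,0],[0,0,0],[0,0,0],[0,0,0],[0,0,0]],"turn":[-1,-1,-1,-1,-1]}' >/dev/null
python3 -m creep '{"hand":[0,0,0,0,0],"delta_pos":[[0.004,0.025,0],[0.0042,0.0245,0],[0,0,0],[0,0,0],[0,0,0]],"turn":[-0.08,0,0,0,0]}' 
bash p.sh "plan(*d2w(45.2,-109.9),.2075,78.8)"
python3 - <<'E'
from h import *
c=cam("side"); save(c,"s16.png",(220,310,250,370),6)
s=env.get_state(); t=s["tcp_pos"]; print((proj(c,t-np.array([0,0,.1205]))-[220,250])*6)
E
```

```text
clock: 51.77
tcp_pos: [0.6356, 0.0798, 0.2368]
orientation: [-0.0, 0.097, 0.995, -0.0]
wrist_force: [0.3, -0.3, -1.7]
finger_gap: 0.0253
t 51.77 tcp [0.6356 0.0798 0.2368] yaw y-axis 78.9 z [-0.001 -0.    -1.   ] F [ 0.3 -0.3 -1.7] M [ 0.01 -0.02 -0.03] gap 0.0253 q [-0.    0.45  0.23  1.35 -0.    0.19]
target [ 0.6392  0.0784  0.2075 78.8   ] turn units 0.02 delta units (after turn) [-0.0048 -0.0008  0.0366] min rows@30mm 1.0
[[319.0797 122.7316]]
```

View pics/s16.png

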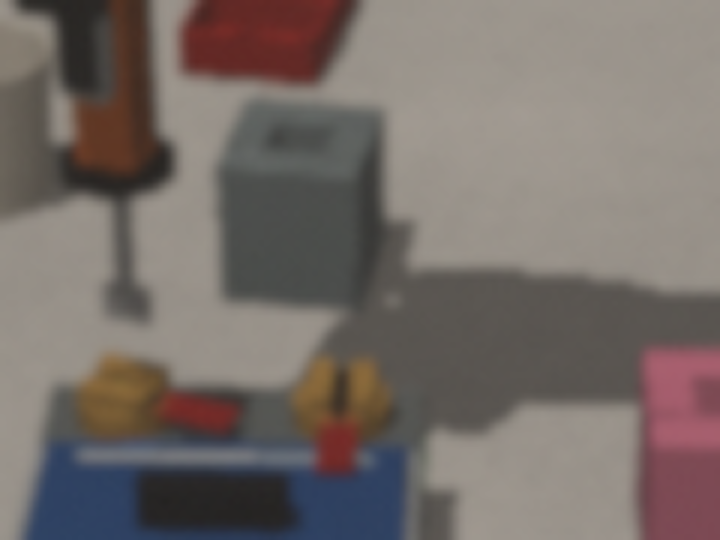

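```bash

python3 -m creep '{"hand":[0,0,0,0,0],"delta_pos":[[-0.0048,-0.0008,0.01],[0,0,0.01],[0,0,0.006],[0,0,0.005],[0,0,0]],"turn":[0.02,0,0,0,0]}'
bash p.sh "plan(*d2w(45.2,-109.9),.2005,78.8)"
```

```text
clock: 52.23
tcp_pos: [0.6388, 0.078, 0.2105]
orientation: [-0.001, 0.098, 0.995, -0.0]
wrist_force: [-0.9, 0.1, -1.7]
finger_gap: 0.0252
t 52.23 tcp [0.6388 0.078  0.2105] yaw y-axis 78.75 z [-0.003 -0.    -1.   ] F [-0.9  0.1 -1.7] M [-0.02  0.01 -0.08] gap 0.0252 q [-0.    0.46  0.19  1.3  -0.    0.19]
target [ 0.6392  0.0784  0.2005 78.8   ] turn units -0.009 delta units (after turn) [-0.0004  0.0006  0.0125] min rows@30mm 1.0
```

```bash

python3 -m creep '{"hand":[0,0,0,0,0],"delta_pos":[[0,0.0003,0],[0,0,0.003],[0,0,0.003],[0,0,0],[0,0,0]],"turn":[0,0,0,0,0]}'
python3 -m creep '{"hand":[0,0,0,0,0],"delta_pos":[[0,0,0.003],[0,0,0.002],[0,0,0],[0,0,0],[0,0,0]],"turn":[0,0,0,0,0]}'
bash p.sh "plan(*d2w(45.2,-109.9),.2005,78.8)"
```

```text
clock: 52.65
tcp_pos: [0.6396, 0.0787, 0.2075]
orientation: [0.0, 0.098, 0.995, -0.0]
wrist_force: [-0.2, -0.2, -2.2]
finger_gap: 0.0251
clock: 53.07
tcp_pos: [0.6395, 0.0785, 0.2033]
orientation: [-0.0, 0.098, 0.995, -0.0]
wrist_force: [0.2, -0.4, -1.5]
finger_gap: 0.0251
t 53.07 tcp [0.6395 0.0785 0.2033] yaw y-axis 78.78 z [-0. -0. -1.] F [ 0.2 -0.4 -1.5] M [-0.27  0.06 -0.02] gap 0.0251 q [-0.    0.46  0.17  1.28 -0.    0.19]
target [ 0.6392  0.0784  0.2005 78.8   ] turn units -0.004 delta units (after turn) [ 0.0004 -0.0002  0.0035] min rows@30mm 1.0
```

```bash

python3 -m creep '{"hand":[0,0,0,0,0],"delta_pos":[[0,0,0.0025],[0,0,0],[0,0,0],[0,0,0],[0,0,0]],"turn":[0,0,0,0.8,0.8]}'
bash p.sh "st()"
python3 -m creep '{"hand":[0,0,0,0,0],"delta_pos":[[0,0,0],[0,0,0],[0,0,0],[0,0,0],[0,0,0]],"turn":[0.8,0.8,0.8,0.8,0.8]}' 
bash p.sh "st()"
python3 -m creep '{"hand":[0,0,0,0,0],"delta_pos":[[0,0,0],[0,0,0],[0,0,0],[0,0,0],[0,0,0]],"turn":[0.8,0.8,0.8,0.8,0.8]}' 
bash p.sh "st()"
python3 -m creep '{"hand":[0,0,0,0,0],"delta_pos":[[0,0,0],[0,0,0],[0,0,0],[0,0,0],[0,0,0]],"turn":[0.8,0.8,0.8,0.8,0.8]}'
bash p.sh "st()"
```

```text
clock: 53.48
tcp_pos: [0.6392, 0.0776, 0.2013]
orientation: [-0.0, 0.169, 0.986, -0.001]
wrist_force: [-2.5, -4.0, -0.8]
finger_gap: 0.0253
t 53.48 tcp [0.6392 0.0776 0.2013] yaw y-axis 70.58 z [-0.001 -0.002 -1.   ] F [-2.5 -4.  -0.8] M [-1.3   0.43  0.05] gap 0.0253 q [-0.    0.46  0.17  1.28 -0.    0.34]
clock: 53.9
tcp_pos: [0.6387, 0.077, 0.2012]
orientation: [-0.0, 0.338, 0.941, -0.002]
wrist_force: [-1.7, -4.1, -0.3]
finger_gap: 0.025
t 53.9 tcp [0.6387 0.077  0.2012] yaw y-axis 50.54 z [-0.002 -0.004 -1.   ] F [-1.7 -4.1 -0.3] M [-1.51  0.64  0.1 ] gap 0.025 q [-0.    0.46  0.17  1.28 -0.    0.69]
clock: 54.32
tcp_pos: [0.6384, 0.0771, 0.2012]
orientation: [-0.0, 0.496, 0.868, -0.002]
wrist_force: [-3.6, -3.9, 0.4]
finger_gap: 0.0252
t 54.32 tcp [0.6384 0.0771 0.2012] yaw y-axis 30.54 z [-0.003 -0.003 -1.   ] F [-3.6 -3.9  0.4] M [-1.4   0.87  0.11] gap 0.0252 q [-0.    0.46  0.17  1.28 -0.    1.03]
clock: 54.73
tcp_pos: [0.6382, 0.0772, 0.2012]
orientation: [-0.0, 0.639, 0.769, -0.002]
wrist_force: [-3.4, -4.7, 0.9]
finger_gap: 0.0253
t 54.73 tcp [0.6382 0.0772 0.2012] yaw y-axis 10.55 z [-0.003 -0.003 -1.   ] F [-3.4 -4.7  0.9] M [-1.31  1.    0.11] gap 0.0253 q [-0.    0.46  0.17  1.28 -0.    1.38]
```

```bash

python3 -m creep '{"hand":[0,0,0,0,0],"delta_pos":[[0,0,0],[0,0,0],[0,0,0],[0,0,0],[0,0,0]],"turn":[0.8,0.8,0.8,0.6,0]}' >/dev/null
bash p.sh "st()"
python3 -m creep '{"hand":[0,0,0,0,0],"delta_pos":[[0,0,0],[0,0,0],[0,0,0],[0,0,0],[0,0,0]],"turn":[0.4,0.2,0,0,0]}' >/dev/null
bash p.sh "st()"
python3 -m creep '{"hand":[0,0,0,0,0],"delta_pos":[[0,0,0],[0,0,0],[0,0,0],[0,0,0],[0,0,0]],"turn":[0.4,0,0,0,0]}' >/dev/null
bash p.sh "st()"
```

```text
t 55.15 tcp [0.6382 0.0774 0.2012] yaw y-axis -4.38 z [-0.003 -0.003 -1.   ] F [-4.4 -3.3 -0.1] M [-1.23  1.05  0.11] gap 0.0252 q [-0.    0.46  0.17  1.28 -0.    1.64]
t 55.57 tcp [0.6381 0.0774 0.2012] yaw y-axis -7.23 z [-0.003 -0.003 -1.   ] F [-3.1 -3.8  0. ] M [-1.21  1.08  0.11] gap 0.0248 q [-0.    0.46  0.17  1.28 -0.    1.69]
t 55.98 tcp [0.638  0.0774 0.2012] yaw y-axis -9.22 z [-0.003 -0.003 -1.   ] F [-3.6 -4.6  0.4] M [-1.2   1.15  0.2 ] gap 0.0254 q [-0.    0.46  0.17  1.28 -0.    1.73]
```

Torque is rising at the stop. One more small turn, then back off and lift.

```bash

python3 -m creep '{"hand":[0,0,0,0,0],"delta_pos":[[0,0,0],[0,0,0],[0,0,0],[0,0,0],[0,0,0]],"turn":[0.4,0,0,0,0]}' >/dev/null
bash p.sh "st()"
python3 -m creep '{"hand":[0,0,0,0,0],"delta_pos":[[0,0,0],[0,0,0],[0,0,0],[0,0,0],[0,0,0]],"turn":[-1,-1,-0.9,0,0]}' >/dev/null
bash p.sh "st()"
python3 -m creep '{"hand":[0,0,0,0,0],"delta_pos":[[0,0,-0.005],[0,0,-0.01],[0,0,-0.015],[0,0,-0.015],[0,0,0]],"turn":[0,0,0,0,0]}' >/dev/null
bash p.sh "plan(.614,-.1498,.2365,14.5)"
python3 - <<'E'
from h import *
c=cam("side"); save(c,"s17.png",(220,310,250,370),6)
E
```

```text
t 56.4 tcp [0.638  0.0775 0.2012] yaw y-axis -11.2 z [-0.003 -0.003 -1.   ] F [-3.2 -4.5  0.6] M [-1.27  1.16  0.34] gap 0.0255 q [-0.    0.46  0.17  1.28 -0.    1.76]
t 56.82 tcp [0.6389 0.0786 0.2012] yaw y-axis 3.16 z [-0.002 -0.    -1.   ] F [-2.  -0.8 -2. ] M [-0.3   0.6   0.03] gap 0.0249 q [-0.    0.46  0.17  1.28 -0.    1.51]
t 57.23 tcp [0.6416 0.0789 0.2414] yaw y-axis 3.25 z [ 0.007  0.    -1.   ] F [ 0.1  0.9 -0.8] M [ 0.01 -0.04  0.03] gap 0.0252 q [-0.    0.45  0.25  1.36  0.    1.51]
target [ 0.614  -0.1498  0.2365 14.5   ] turn units -2.251 delta units (after turn) [-0.2681 -0.1049  0.0061] min rows@30mm 8.0
```

View pics/s17.png

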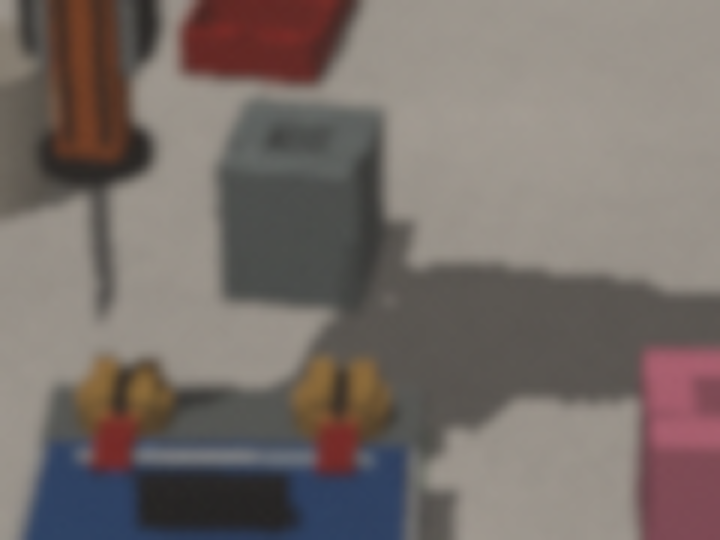

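```bash
bash p.sh "plan(.614,-.1498,.2365)"
```

```text
t 57.28 tcp [0.6412 0.0788 0.24  ] yaw y-axis 3.25 z [ 0.005  0.    -1.   ] F [ 0.8 -0.2 -0.8] M [-0.01  0.03 -0.02] gap 0.0253 q [-0.    0.45  0.25  1.36  0.    1.51]
target [ 0.614  -0.1498  0.2365  3.2549] turn units 0.0 delta units (after turn) [-0.2834 -0.0501  0.0043] min rows@30mm 8.0
```

```bash

python3 -m creep '{"hand":[0,0,0,0,0],"delta_pos":[[-0.028,-0.005,0],[-0.028,-0.005,0],[-0.028,-0.005,0],[-0.028,-0.005,0],[-0.028,-0.005,0]],"turn":[0,0,0,0,0]}' >/dev/null
python3 -m creep '{"hand":[0,0,0,0,0],"delta_pos":[[-0.028,-0.005,0],[-0.028,-0.005,0],[-0.028,-0.005,0],[-0.028,-0.005,0],[-0.028,-0.005,0]],"turn":[0,0,0,0,0]}' >/dev/null
python3 -m creep '{"hand":[0,0,0,0,0],"delta_pos":[[-0.0034,0,0],[0,0,0],[0,0,0],[0,0,0],[0,0,0]],"turn":[0,0,0,0,0]}'
bash p.sh "plan(.614,-.1498,.2365)"
python3 - <<'E'
from slots import *
c=cam("top"); slots(c,"b"); save(c,"t18.png",(185,275,150,300),5)
c=cam("side"); save(c,"s18.png",(170,290,250,370),5)
s=env.get_state(); t=s["tcp_pos"]; print((proj(c,t-np.array([0,0,.1205]))-[170,250])*5)
E
```

```text
clock: 58.53
tcp_pos: [0.6128, -0.1489, 0.2375]
orientation: [-0.0, 0.686, 0.728, 0.0]
wrist_force: [-0.6, -0.3, -1.4]
finger_gap: 0.0254
t 58.53 tcp [ 0.6128 -0.1489  0.2375] yaw y-axis 3.36 z [ 0.  0. -1.] F [-0.6 -0.3 -1.4] M [0.   0.01 0.06] gap 0.0254 q [-0.37  0.43  0.2   1.34  0.    1.15]
target [ 0.614  -0.1498  0.2365  3.36  ] turn units 0.0 delta units (after turn) [-0.0013  0.0014  0.0012] min rows@30mm 1.0
slot0 offset dock mm -0.35 0.32 slot yaw in dock deg 89.2 ev [ 2.5088 46.6913]
slot1 offset dock mm -0.48 0.36 slot yaw in dock deg 88.3 ev [ 2.518 41.722]
[[305.496  248.5518]]
```

View pics/t18.png

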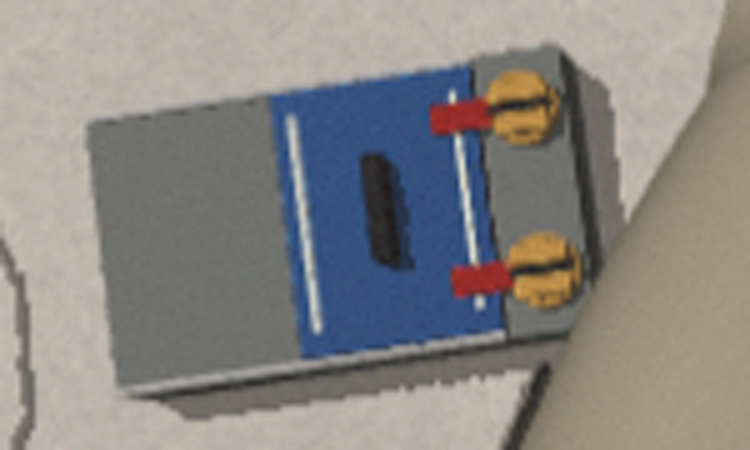

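View pics/s18.png

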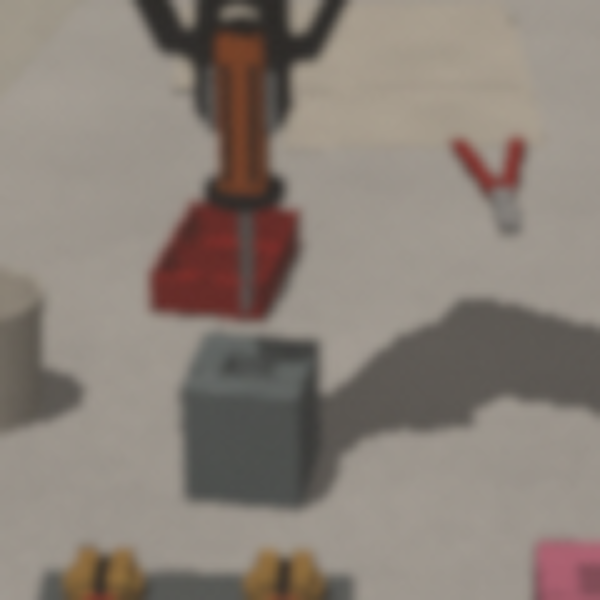

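```bash

python3 -m creep '{"hand":[0,0,0,0,0],"delta_pos":[[-0.0013,0.0014,0],[0,0,0.02],[0,0,0.025],[0,0,0.01],[0,0,0]],"turn":[0,0,0,0,0]}'
bash p.sh "plan(.614,-.1498,.1285)"
```

```text
clock: 59.05
tcp_pos: [0.6125, -0.1502, 0.191]
orientation: [-0.002, 0.686, 0.727, -0.001]
wrist_force: [0.2, -0.1, -2.0]
finger_gap: 0.0249
t 59.05 tcp [ 0.6125 -0.1502  0.191 ] yaw y-axis 3.31 z [-0.004  0.002 -1.   ] F [ 0.2 -0.1 -2. ] M [-0.03  0.03  0.05] gap 0.0249 q [-0.37  0.44  0.11  1.24 -0.    1.15]
target [ 0.614  -0.1498  0.1285  3.3069] turn units 0.0 delta units (after turn) [0.0004 0.0019 0.0781] min rows@30mm 3.0
```

```bash

python3 -m creep '{"hand":[0,0,0,0,0],"delta_pos":[[0,0.0006,0.01],[0,0,0.02],[0,0,0.02],[0,0,0.015],[0,0,0.005]],"turn":[0,0,0,0,0]}'
python3 -m creep '{"hand":[0,0,0,0,0],"delta_pos":[[0,0,0.004],[0,0,0],[0,0,0],[0,0,0],[0,0,0]],"turn":[0,0,0,0,0]}'
bash p.sh "plan(.614,-.1498,.1285)"
```

```text
clock: 59.47
tcp_pos: [0.6138, -0.1507, 0.1362]
orientation: [-0.001, 0.687, 0.727, -0.0]
wrist_force: [-0.1, -0.2, -1.8]
finger_gap: 0.0251
clock: 59.88
tcp_pos: [0.6149, -0.1512, 0.1353]
orientation: [0.001, 0.687, 0.727, 0.0]
wrist_force: [0.7, -0.6, -1.7]
finger_gap: 0.0249
t 59.88 tcp [ 0.6149 -0.1512  0.1353] yaw y-axis 3.28 z [ 0.002 -0.001 -1.   ] F [ 0.7 -0.6 -1.7] M [-0.02 -0.01 -0.02] gap 0.0249 q [-0.37  0.47  0.02  1.11 -0.    1.15]
target [ 0.614  -0.1498  0.1285  3.2845] turn units 0.0 delta units (after turn) [ 0.0018 -0.0011  0.0085] min rows@30mm 1.0
```

```bash

python3 -m creep '{"hand":[0,0,0,0,0],"delta_pos":[[0.001,-0.001,0.004],[0,0,0.003],[0,0,0],[0,0,0],[0,0,0]],"turn":[0,0,0,0,0]}'
python3 -m creep '{"hand":[0,0,0,0,0],"delta_pos":[[0,0,0.0015],[0,0,0],[0,0,0],[0,0,0],[0,0,0]],"turn":[0,0,0,0,0]}'
```

```text
clock: 60.3
tcp_pos: [0.6133, -0.1502, 0.1285]
orientation: [-0.0, 0.687, 0.727, -0.0]
wrist_force: [-0.3, -0.2, -2.2]
finger_gap: 0.025
clock: 60.72
tcp_pos: [0.6134, -0.1502, 0.1284]
orientation: [0.0, 0.687, 0.727, 0.0]
wrist_force: [-2.0, 1.6, 5.6]
finger_gap: 0.0252
```

```bash

python3 -m creep '{"hand":[55,55,55,55,55],"delta_pos":[[0,0,0],[0,0,0],[0,0,0],[0,0,0],[0,0,0]],"turn":[0,0,0,0,0]}'
python3 -m creep '{"hand":[55,55,55,55,55],"delta_pos":[[0,0,-0.02],[0,0,-0.03],[0,0,-0.035],[0,0,-0.035],[0,0,-0.02]],"turn":[0,0,0,0,0]}'
python3 -m creep '{"hand":[55,55,55,55,55],"delta_pos":[[-0.03,-0.01,-0.01],[-0.03,-0.01,0],[-0.03,-0.01,0],[-0.03,-0.01,0],[-0.03,-0.01,0]],"turn":[0,0,0,0,0]}'
python3 -m creep '{"hand":[55,55,55,55,55],"delta_pos":[[-0.03,-0.01,0],[-0.03,-0.01,0],[-0.03,-0.01,0],[0,0,0],[0,0,0]],"turn":[0,0,0,0,0]}'
python3 - <<'E'
from slots import *
c=cam("top"); slots(c,"c"); save(c,"t19.png"); P=cloud(c);Z=P[:,:,2]
for z0,z1,nm in((.172,.2,"end"),(.07,.0805,"stand")):
    k=(Z>z0)&(Z<z1); k[:190]=0;k[245:]=0;k[:,:310]=0;k[:,370:]=0
    r=cv2.minAreaRect(P[k][:,:2].astype(np.float32)*1000); print(nm,r,np.median(Z[k]),k.sum())
a=np.radians(DY);Rm=np.array([[np.cos(a),-np.sin(a)],[np.sin(a),np.cos(a)]])
L=(P[...,:2]-DC)@Rm*1000
I=c["pixels"].astype(int)
k=(I[...,2]>1.4*I[...,0])&(Z>.06)&(abs(L[...,0])<60)&(abs(L[...,1])<134)
print("cover y",np.percentile(L[k][:,1],[1,99]))
red=(I[...,0]>1.6*I[...,1]+20)&(I[...,1]<60)&(Z>.06)
for x in(-45,45):
    k=red&(abs(L[...,0]-x)<30)&(L[...,1]>-96)&(L[...,1]<-40); l=L[k]; m=l.mean(0); print("tab",x,m,np.degrees(np.arctan2(m[1]+110,-(m[0]-x))),k.sum())
c=cam("side"); save(c,"s19.png",(170,350,240,480),3.3)
E
```

```text
clock: 61.13
tcp_pos: [0.6135, -0.1503, 0.1273]
orientation: [-0.0, 0.687, 0.727, -0.0]
wrist_force: [-0.4, 0.3, -0.6]
finger_gap: 0.0551
clock: 61.55
tcp_pos: [0.6144, -0.1505, 0.2428]
orientation: [0.002, 0.687, 0.727, 0.001]
wrist_force: [1.1, -0.1, 0.4]
finger_gap: 0.0551
clock: 61.97
tcp_pos: [0.5801, -0.2733, 0.2475]
orientation: [0.0, 0.686, 0.727, -0.0]
wrist_force: [0.7, 0.3, -0.7]
finger_gap: 0.055
clock: 62.38
tcp_pos: [0.56, -0.347, 0.247]
orientation: [-0.0, 0.688, 0.726, 0.0]
wrist_force: [0.6, 0.5, -0.1]
finger_gap: 0.0549
slot0 offset dock mm -0.36 0.31 slot yaw in dock deg 89.23 ev [ 2.4523 47.0701]
slot1 offset dock mm -0.46 0.42 slot yaw in dock deg 88.28 ev [ 2.5119 41.473 ]
end ((614.40966796875, -147.15167236328125), (25.203638076782227, 23.368179321289062), 89.49724578857422) 0.1783771459997454 98
stand ((614.4303588867188, -149.7290496826172), (71.33010864257812, 68.19462585449219), 0.4489702582359314) 0.0770982091850182 376
cover y [-82.558   27.2788]
tab -45 [-45.5704 -75.4957] 89.05295733895068 62
tab 45 [ 44.6889 -75.1768] 89.48820422923544 65
```

View pics/t19.png

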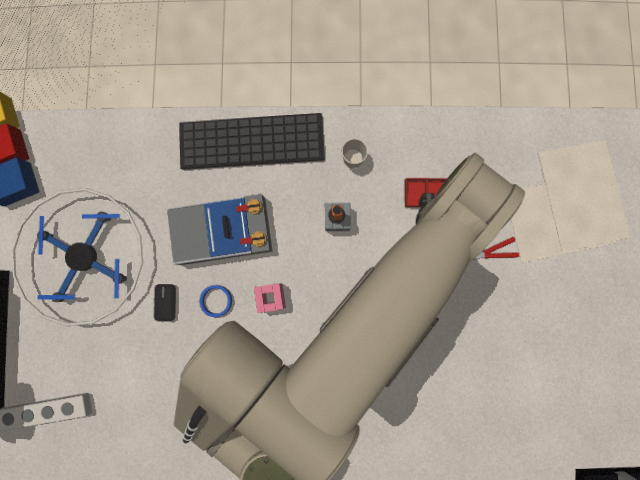

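View pics/s19.png

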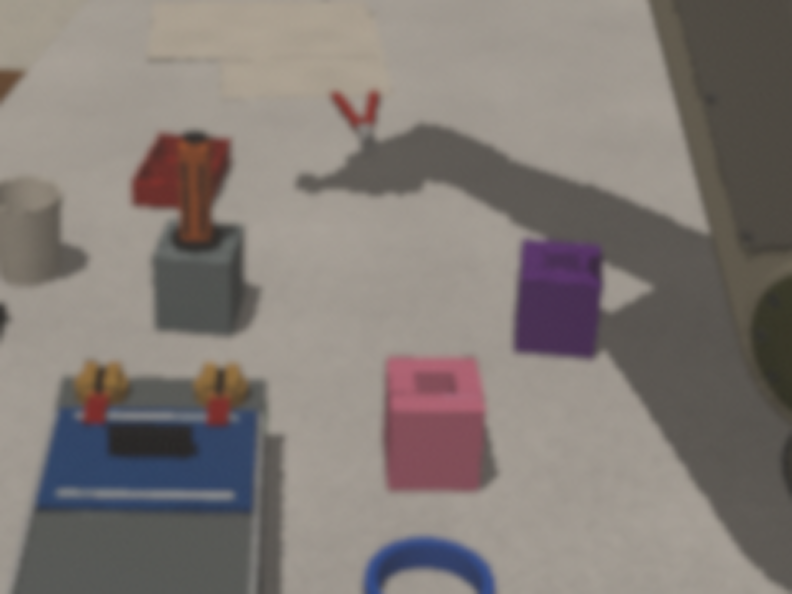

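```bash

python3 - <<'E'
from slots import *
c=cam("top"); P=cloud(c);Z=P[:,:,2]
a=np.radians(DY);Rm=np.array([[np.cos(a),-np.sin(a)],[np.sin(a),np.cos(a)]])
L=(P[...,:2]-DC)@Rm*1000
k=(Z>.088)&(Z<.1)&(abs(L[...,0])<40)&(abs(L[...,1]+28)<25); print("bar",L[k].min(0),L[k].max(0),np.median(L[k],axis=0))
for zz in((.095,.13),(.13,.16),(.16,.185)):
  k=(Z>zz[0])&(Z<zz[1])&(np.hypot(P[...,0]-.614,P[...,1]+.15)<.04); print(zz,P[k].mean(0),k.sum())
st()
E
python3 -c "from workcell import env; print(env.hand_in())"
```

```text
bar [-28.1423 -34.3481] [ 27.667  -21.5633] [ -0.912  -28.6422]
(0.095, 0.13) [ 0.6025 -0.1465  0.114 ] 18
(0.13, 0.16) [ 0.6028 -0.1465  0.147 ] 13
(0.16, 0.185) [ 0.6133 -0.1465  0.1765] 111
t 62.53 tcp [ 0.5608 -0.3447  0.2475] yaw y-axis 3.33 z [-0.  0. -1.] F [-0.7  0.6 -1.2] M [ 0.02  0.01 -0.01] gap 0.0555 q [-0.67  0.48  0.31  1.4   0.    0.84]
the job is handed in; nothing more can be done
None
```

The job is done and handed in at 62.5 s on the robot's clock, well under the 200 s limit.

**What I did:** I opened the cover to its stop and put all three packs in their own bays, grip rib up. I then shut the cover to its stop, turned latch0 and then latch1 clockwise to their stops with the screwdriver, and put it back in the grey stand.

**Last checks:**
- **Packs:** before the cover was shut, their tops measured 37 to 38 mm above the bench with no tilt, against 38 mm expected.
- **Cover:** the bar's centre is at dock y of about −28 mm, which is the fully shut position.
- **Latches:** the red tabs measured 89.1° and 89.5°, both lying over the cover. The torque rose to about 0.33 N m at both stops.
- **Screwdriver:** it stands upright with its top at 0.178 m. Its handle sits about 3 mm further along y than at the start, which is within the play of the hole.
- **Forces:** I saw no wrist force above about 12 N.
- **Other things:** I touched nothing else on purpose. The last pictures show the bystanders and look-alike stands in place where they are in view; the arm hid part of the tray from above.

**Failed or disagreed:**
- **Refused call:** one turn call was refused for a value out of range. I made the turn up in mid-air before lowering the blade into latch1.
- **Slot angles:** read from the picture, the slots came to 90.8° and 91.7° of turn, 1 to 2° off the tab readings. I put that down to measuring error.

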